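# Strip a clamped disc-diode stack into its overhaul nests

## Robot

A 6-joint arm with a two-finger parallel gripper is mounted at the origin on a cart in front of the work surface, level with it; the furniture and walls round the work are solid. World frame = base frame: x ahead of the robot, y to its left, z up, the work surface at z = 0. Lengths are in m, angles in rad, forces in N, time in s.
With the tool pointing down it reaches from about 0.375 to 0.925 m from the base axis. Payload 5.7 kg.
Tool frame: the origin (TCP) lies midway between the tips of the shut fingers; the grasp point (between the pads) lies 19 mm behind it (bot.grasp_offset is the distance from the TCP to the grasp point, in m); y points along the fingers, x is the direction in which the jaws open and shut, and the axes are right-handed (so a half turn about y gives the same grasp; the last joint's range is limited). The gripper opens to 88 mm and grips with 3 to 60 N. Pads are 20 mm wide; open, the fingers measure 115 mm over their backs; the gripper's body (75 mm by 178 mm) begins 61 mm behind the grasp point.
Start: joints at [1.086, 0.359, 1.51, -0, 1.272, -0.115], TCP at [0.217, 0.559, 0.223] pointing down, gripper open.
Joint ranges: [-2.97, 2.97], [-1.01, 2.36], [0.21, 2.38], [-0.96, 4.11], [0.2, 2.71], [-2.98, 2.98]. Speed limits (rad/s): [2.39, 2.39, 3.14, 3.14, 3.14, 3.14].

## Interface

Orientations are given as a 3x3 rotation matrix whose columns are the frame's x, y, z axes.
In Python, from rig import readout, camera, workorder, bot gives the robot as it stands.
- The arm moves only by the tool apply_moves, never from a script. Its argument "series" is a list of rows, each a list of 3 entries, a list of its own where there are three numbers: the closure in counts, from 0 (fully open) to 255 (shut), then the shift along the tool's x, y, z in cm, then the turn, a rotation vector about the tool's x, y, z in rad. A call has 1 to 5 rows; each row is the pose to reach, as a shift and turn from the pose commanded when the call began, along the tool's axes at that moment; what a row does not reach only later rows make up. A row lasts 1/10 s, in which the tool goes at most 50 mm and 8.59 degrees, less where a joint would pass 70% of its speed; a pose out of reach is approached as far as the arm can. A call with a gripper value outside its range is refused whole. The fingers move at their own pace and stop on an object; "grip_force" is the grip in N (left out, the last holds). Time passes only in rows, so rows that repeat a pose let the fingers close. It gives the time, the measured TCP pose, the force and the opening at its end, in the units of the state.
- readout.read_state(): the state, without advancing time (a new reading comes with each control period).
- camera(name): name is "scene" or "side" or "wrist"; returns a dict with "pixels" (480x640x3 uint8, blue, green, red), "depth" (480x640 float32, m along the optical axis (not along the pixel's ray), 0 where there is no reading), "intrinsics" (3x3 intrinsics, pixels), "origin" and "attitude" of the camera in the world. Camera axes: x right, y down, z forward; pixel columns grow to the right and rows downward; lengths in m; the calibration is good to about 2 mm. A picture is of the moment at which its call begins.
- workorder.sign_off(): hands the job in, once; it reports no verdict.
The state is a dict: "clock": time; "qpos": joint angles; "joint_velocities": joint speeds; "tau": joint torques, N m; "tool_pos": TCP position; "tcp_rot": TCP orientation; "wrist_force": force on the tool from outside, world axes, zero at the start; "wrist_torque": the same for the moment, N m; "opening": finger opening in m.
Only numpy, scipy, OpenCV 4.12 (cv2) and the standard library are available. Lean on these libraries where they do the work, as an engineer would, in place of code of your own. Each camera call takes 0.05 s, during which the arm holds its last target.

## Task

The nuts are already off this disc-diode clamp. Take the stack on the heatsink apart from the top down (clamp bar, pressure pad, ceramic disc diode, copper contact plate) and lay each part flat, same side up, fully down in the pocket cut to its own outline, one part to each grey nest block. The diode's ceramic chips: lower it into its pocket, do not drop it.

Things in the scene. Friction and masses are not known exactly. Their poses are not given: they have to be found in the camera images.
- clamp_base: Finned aluminium heatsink, 112 (x) x 84 (y) x 24 mm high, fixed to the bench; origin at the centre of its underside. The stack stands on the middle of its top. Two vertical steel studs, 8 mm thick, rise from the top at x = +43 and -43 mm, y = 0, to 92 mm above the bench. At each start it may have changed places with any nest.
- clamp_bar: Top of the stack: dark steel bar 112 (x) x 22 (y) x 14 mm high, 0.2 kg, a 3 mm high button on its top. Origin: centre of its underside, 72 mm above the bench at the start; x along its length. Its 12 mm holes at x = +-43 mm stand loosely round the studs, which end 6 mm above its top: lift it 25 mm straight up to free it. Grasp across the 22 mm at its middle.
- pressure_pad: Second from the top: round pad 16 mm high, 0.07 kg: upper 8 mm a steel disc 34 mm across, lower 8 mm a black foot 30 mm across. Origin: centre of its underside, 56 mm above the bench at the start. Stays steel side up. Grasp the steel disc across its diameter.
- disc_diode: Third from the top: round disc diode, white ribbed ceramic between bright metal faces, 42 mm across, 20 mm high, 0.12 kg. Origin: centre of its underside, 36 mm above the bench at the start. Grasp across its diameter.
- contact_plate: Bottom of the stack: copper plate 64 (x) x 46 (y) x 12 mm high, 0.31 kg, between the studs, 7 mm free at each end. Origin: centre of its underside, 24 mm above the bench at the start; x along its length. Grasp across the 46 mm at its middle, lift straight up 75 mm to clear the studs.
- bar_nest: Nest of the clamp bar. Grey plastic block fixed to the bench, 138 (x) x 74 (y) x 12 mm high; origin at the centre of its underside, x along its length. Pocket in its middle: long and narrow, 126 (x) x 36 (y) mm, 5 mm deep (floor 7 mm above the bench, rim 12 mm). The long sides' rims are cut away for 44 mm at the middle, down to the floor, for the fingers.
- pad_nest: Nest of the pressure pad. Grey plastic block fixed to the bench, 138 (x) x 74 (y) x 12 mm high; origin at the centre of its underside, x along its length. Pocket in its middle: the smaller round one, 44 mm across, 5 mm deep (floor 7 mm above the bench, rim 12 mm). No finger cut-outs: hold the part more than 5 mm above its underside.
- diode_nest: Nest of the disc diode. Grey plastic block fixed to the bench, 138 (x) x 74 (y) x 12 mm high; origin at the centre of its underside, x along its length. Pocket in its middle: the larger round one, 56 mm across, 5 mm deep (floor 7 mm above the bench, rim 12 mm). No finger cut-outs: hold the part more than 5 mm above its underside.
- plate_nest: Nest of the contact plate. Grey plastic block fixed to the bench, 138 (x) x 74 (y) x 12 mm high; origin at the centre of its underside, x along its length. Pocket in its middle: broad rectangle, 78 (x) x 60 (y) mm, 5 mm deep (floor 7 mm above the bench, rim 12 mm). The long sides' rims are cut away for 44 mm at the middle, down to the floor, for the fingers.
Mind the look-alikes: they are no part of the job. Leave any blue or purple look-alike of the disc_diode alone.

How it is judged:
By the outcome, as a careful person would: the job done as asked, in the order asked, and still so for the second after the job is handed in, with the robot touching nothing.
It also fails if it takes over 134 s, if anything falls off the work surface, if the arm or the gripper's body presses on something with over 40 N, if the wrist force passes 120 N, or if a joint passes its speed limit or range.

## Working session

There is one attempt and no reset: what is moved stays moved. The work goes in short steps, Python scripts to look and compute and a tool call to move; the robot and the scene stay as the last step left them, time stands still between calls to the robot, and variables do not carry over. Pictures are saved under pics/ and viewed, and the job is handed in when it is done.

Besides the shell and the picture viewer there is one more tool, called after ">>>" as name([rows], argument=value, ...), one row to a line, values as JSON. apply_moves: Moves the arm, as the interface text tells. Its arguments: {"type":"object","properties":{"series":{"type":"array"},"grip_force":{"type":"number"}},"required":["series"]}

```bash
ls; mkdir -p pics; python3 - <<'E'
from rig import readout, camera, workorder, bot
import cv2, numpy as np
print(readout.read_state()); print([a for a in dir(bot) if a[0]!='_'], bot.grasp_offset)
for n in ("scene","side","wrist"):
    c=camera(n); cv2.imwrite(f"pics/{n}0.png",c["pixels"]); np.savez(f"{n}0.npz",**c)
    print(n,c["origin"],c["attitude"],c["intrinsics"])
E
```

```text
pics
{'clock': 0.0, 'qpos': array([ 1.08588011e+00,  3.59492163e-01,  1.51143109e+00,  1.41344850e-05,
        1.27247891e+00, -1.15133019e-01]), 'joint_velocities': array([ 1.47796274e-04, -8.05147957e-05,  1.06612163e-03, -6.68934783e-04,
        3.91755846e-05, -2.77891798e-04]), 'tau': array([-1.89699014e-03, -5.15384316e+01, -2.70725065e+01,  6.70336769e-02,
        3.51843482e-02, -1.12278090e-04]), 'tool_pos': array([0.21654743, 0.55882551, 0.22181774]), 'tcp_rot': array([[ 3.61416406e-01, -8.55426039e-04, -9.32404123e-01],
       [ 9.32402786e-01, -1.59459904e-03,  3.61417351e-01],
       [-1.79597653e-03, -9.99998363e-01,  2.21287368e-04]]), 'wrist_force': array([ 0.10718143, -0.17531123,  0.75810716]), 'wrist_torque': array([-0.00331375,  0.02641608, -0.0609573 ]), 'opening': 0.08785159938440996}
['MotionError', 'grasp_offset'] 0.0187
scene [ 0.05902426 -0.23219894  0.76686372] [[ 0.54643217 -0.63209355  0.54942664]
 [-0.83730601 -0.39807359  0.37477468]
 [-0.01818043 -0.66482717 -0.74677594]] [[434.99949944   0.         311.97000073]
 [  0.         434.99949944 235.8650423 ]
 [  0.           0.           1.        ]]
side [0.5600817  1.0633577  0.89553864] [[-0.99927366 -0.03612789  0.01212139]
 [-0.03286317  0.65597393 -0.75406778]
 [ 0.01929156 -0.75391842 -0.65668475]] [[602.67399726   0.         318.04408312]
 [  0.         602.67399726 250.7335981 ]
 [  0.           0.           1.        ]]
wrist [0.15175529 0.5839574  0.38443463] [[ 0.36215629  0.90155564  0.2367282 ]
 [ 0.93211647 -0.3499265  -0.09332911]
 [-0.00130392  0.25445798 -0.96708295]] [[424.29739131   0.         317.77302441]
 [  0.         424.29739131 238.70000814]
 [  0.           0.           1.        ]]
```

View pics/scene0.png

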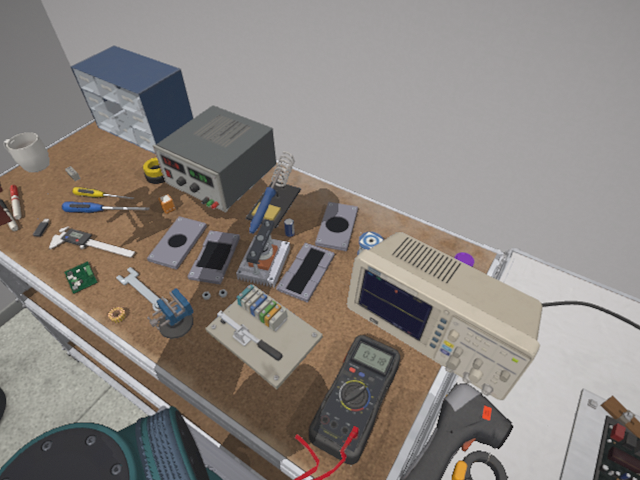

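View pics/side0.png

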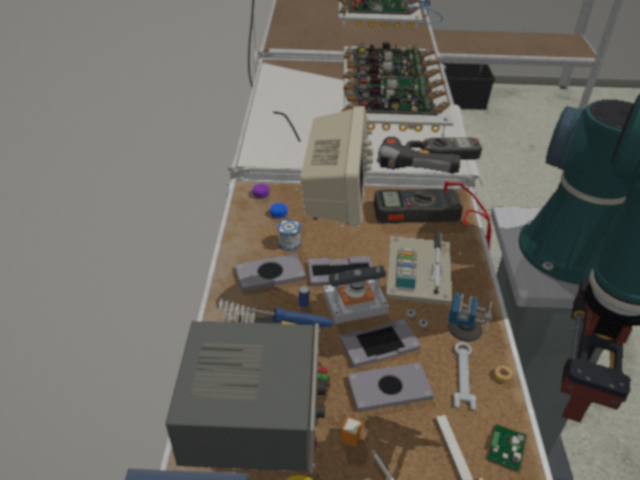

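View pics/wrist0.png

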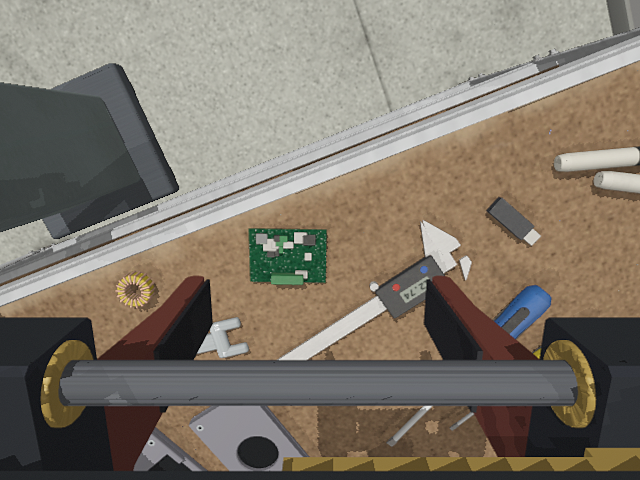

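```bash
cat > h.py <<'E'
import numpy as np, cv2
def load(n): 
    d=np.load(n); return {k:d[k] for k in d.files}
def world(c):
    K=c["intrinsics"];v,u=np.mgrid[0:480,0:640]
    z=c["depth"];P=np.stack([(u-K[0,2])/K[0,0]*z,(v-K[1,2])/K[1,1]*z,z],-1)
    W=P@c["attitude"].T+c["origin"]; W[z==0]=np.nan
    return W
def ray(c,uv,zp):
    K=c["intrinsics"];uv=np.atleast_2d(uv).astype(float)
    d=np.c_[(uv[:,0]-K[0,2])/K[0,0],(uv[:,1]-K[1,2])/K[1,1],np.ones(len(uv))]@c["attitude"].T
    o=c["origin"];return o+d*((zp-o[2])/d[:,2])[:,None]
def proj(c,P):
    K=c["intrinsics"];q=(np.atleast_2d(P)-c["origin"])@c["attitude"];q=q@K.T;return q[:,:2]/q[:,2:]
E
python3 - <<'E'
from h import *
for n,b in (("scene",(130,170,250,150)),("side",(220,220,240,200))):
    c=load(n+"0.npz");x,y,w,h=b;s=3
    cv2.imwrite(f"pics/{n}0z.png",cv2.resize(c["pixels"][y:y+h,x:x+w],None,fx=s,fy=s,interpolation=cv2.INTER_CUBIC))
    W=world(c)
    pts={"scene":[(178,241),(214,256),(304,271),(337,225),(178,222),(263,245),(265,210),(285,165)],"side":[(270,270),(390,385),(378,341),(345,268),(355,275),(357,286),(304,296),(300,317)]}[n]
    for u,v in pts: print(n,u,v,W[v,u].round(3))
E
```

```text
scene 178 241 [0.438 0.404 0.008]
scene 214 256 [0.448 0.301 0.01 ]
scene 304 271 [0.523 0.108 0.007]
scene 337 225 [0.68  0.118 0.006]
scene 178 222 [0.479 0.443 0.013]
scene 263 245 [0.488 0.184 0.081]
scene 265 210 [0.602 0.27  0.042]
scene 285 165 [0.721 0.294 0.084]
side 270 270 [0.678 0.114 0.009]
side 390 385 [0.436 0.403 0.008]
side 378 341 [0.453 0.301 0.008]
side 345 268 [0.516 0.098 0.008]
side 355 275 [0.5   0.204 0.088]
side 357 286 [0.496 0.215 0.069]
side 304 296 [0.6   0.212 0.032]
side 300 317 [0.604 0.286 0.051]
```

```bash
ls pics
```

```text
scene0.png
scene0z.png
side0.png
side0z.png
wrist0.png
```

View pics/scene0z.png

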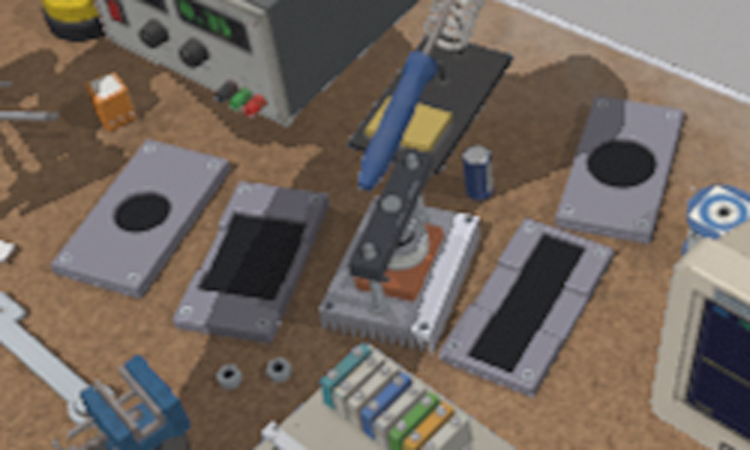

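View pics/side0z.png

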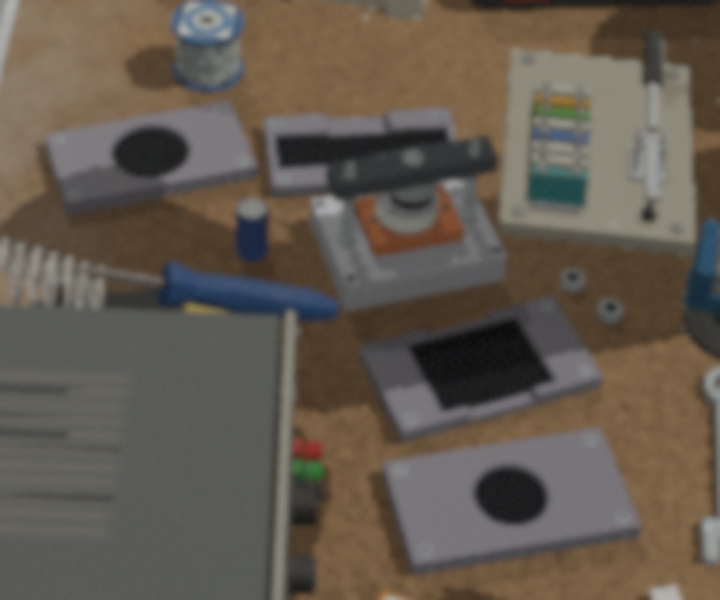

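```bash
cat > nests.py <<'E'
from h import *
G={"pad":(0.437,0.404),"plate":(0.45,0.301),"bar":(0.52,0.105),"diode":(0.68,0.115)}
for n in("scene","side"):
    c=load(n+"0.npz");W=world(c);hsv=cv2.cvtColor(c["pixels"],cv2.COLOR_BGR2HSV)
    H,S,V=[hsv[...,i].astype(int) for i in range(3)]
    grey=((H>110)&(H<175)&(S>8)&(S<70)&(V>45))
    for k,g in G.items():
        near=np.hypot(W[...,0]-g[0],W[...,1]-g[1])<0.09
        if n=="scene" and k=="pad": print("hsv",hsv[235,160],hsv[241,178],hsv[256,214])
        top=near&(W[...,2]>0.0085)&(W[...,2]<0.018)&(V>45)&grey
        p=ray(c,np.argwhere(top)[:,::-1],0.012)[:,:2]
        r=cv2.minAreaRect((p*1000).astype(np.float32))
        blk=near&(V<45)&(W[...,2]>-0.002)&(W[...,2]<0.016)
        m=cv2.connectedComponentsWithStats(blk.astype(np.uint8))
        i=1+np.argmax(m[2][1:,4]); cm=(m[1]==i)
        q=ray(c,np.argwhere(cm)[:,::-1],0.007)[:,:2]
        rb=cv2.minAreaRect((q*1000).astype(np.float32))
        print(n,k,top.sum(),"top",np.round(r[0],1),np.round(r[1],1),round(r[2],1),"z",np.round(np.median(W[...,2][top]),4),"| blk",cm.sum(),np.round(rb[0],1),np.round(rb[1],1),round(rb[2],1))
E
python3 nests.py
```

```text
hsv [ 14 103 139] [115  36  43] [113  32  32]
scene pad 1416 top [440.9 381.1] [140.9 122.6] 13.3 z 0.0131 | blk 153 [437.8 407.6] [33.8 36.9] 45.5
scene plate 1114 top [440.4 315.8] [161.3 145.4] 42.7 z 0.0131 | blk 619 [452.  303.9] [73.2 57.3] 21.6
scene bar 904 top [531.5 120.7] [158.2 105. ] 6.7 z 0.0126 | blk 653 [527.2 106. ] [120.4  32.8] 7.4
scene diode 1061 top [669.  115.2] [159.   73.2] 18.9 z 0.013 | blk 244 [680.1 119.4] [42.6 50.5] 32.1
side pad 1968 top [442.9 382.8] [137.5 125.9] 12.7 z 0.0124 | blk 283 [435.5 402. ] [35.5 35.9] 87.4
side plate 1143 top [441.  328.3] [136.3 124.3] 21.5 z 0.0124 | blk 851 [449.5 299.4] [74.7 56.5] 21.3
side bar 314 top [533.8 110. ] [150.2  76.1] 7.3 z 0.0119 | blk 322 [525.6  99.4] [119.7  25.1] 7.9
side diode 515 top [667.2 117.9] [157.2  77.2] 18.7 z 0.0123 | blk 246 [679.1 113.5] [45.6 41.2] 3.1
```

```bash
cat > stack.py <<'E'
from h import *
for n in("scene","side"):
    c=load(n+"0.npz");W=world(c);hsv=cv2.cvtColor(c["pixels"],cv2.COLOR_BGR2HSV)
    H,S,V=[hsv[...,i].astype(int) for i in range(3)]
    near=np.hypot(W[...,0]-.49,W[...,1]-.2)<0.085
    bar=near&(W[...,2]>.081)&(W[...,2]<.0935)
    p=ray(c,np.argwhere(bar)[:,::-1],0.086)[:,:2]
    r=cv2.minAreaRect((p*1000).astype(np.float32)); print(n,"bar",bar.sum(),np.round(r[0],1),np.round(r[1],1),round(r[2],1),p.mean(0)*1000, np.median(W[bar][:,2]), hsv[bar].mean(0))
    cu=near&(H<15)&(S>120)&(W[...,2]>.028)&(W[...,2]<.042)
    p=ray(c,np.argwhere(cu)[:,::-1],0.036)[:,:2]
    r=cv2.minAreaRect((p*1000).astype(np.float32)); print(n,"cu",cu.sum(),np.round(r[0],1),np.round(r[1],1),round(r[2],1),np.median(W[cu][:,2]))
    hs=near&(W[...,2]>.02)&(W[...,2]<.0275)&(S<60)
    p=ray(c,np.argwhere(hs)[:,::-1],0.024)[:,:2]
    r=cv2.minAreaRect((p*1000).astype(np.float32)); print(n,"hs",hs.sum(),np.round(r[0],1),np.round(r[1],1),round(r[2],1))
# height map 2cm
a=[world(load(n+"0.npz")).reshape(-1,3) for n in("scene","side")]
P=np.concatenate(a);P=P[~np.isnan(P[:,0])]
xs=np.arange(.34,.86,.03);ys=np.arange(.50,-.07,-.03)
print("rows y, cols x (max z mm)");print("     ",*[f"{x:4.2f}" for x in xs])
for y in ys:
    row=[]
    for x in xs:
        m=(abs(P[:,0]-x)<.015)&(abs(P[:,1]-y)<.015)
        row.append("%4d"%(P[m,2].max()*1000) if m.any() else "   .")
    print("%5.2f"%y,*row)
E
python3 stack.py
```

```text
scene bar 478 [494.7 197. ] [117.9  24.9] 17.8 [493.2922398  196.96725798] 0.08715056834325413 [105.95606695  25.77196653  78.16736402]
scene cu 155 [492.1 192.8] [66.7 44.4] 17.2 0.035799908512656575
scene hs 763 [494.8 197.4] [116.   85.4] 17.6
side bar 545 [494.6 199.7] [113.8  30.6] 17.5 [495.47610563 198.5180934 ] 0.08647620516350796 [91.67706422 19.07522936 61.25137615]
side cu 239 [495.1 201.5] [62.2 49.4] 17.0 0.0362382912922925
side hs 817 [484.2 202.5] [146.2  95.7] 14.0
rows y, cols x (max z mm)
      0.34 0.37 0.40 0.43 0.46 0.49 0.52 0.55 0.58 0.61 0.64 0.67 0.70 0.73 0.76 0.79 0.82 0.85
 0.50   14    9    5    4    4   39   40  100  133  133  132  132  132  132  132  131    .  703
 0.47   12   11    4    5    4   17    5   69  132  132  132  132  133  132  132  131    .  693
 0.44    8   17   17   16   16   16    5   83  133  132  132  133  132  132  133  131    .  683
 0.41    5   16   17   15   17   16   13   40  133  132  133  133  132  132  132  130    0  673
 0.38    4   16   18   16   17   16   15  122  132  132  133  133  132  132  131  130    1  662
 0.35    6  
[... 727 characters left out ...]
 16   19   14    4    3  582
 0.11   47   54   54   18   16   15   13   13   17   18   18   14   17   17   15    6    6  573
 0.08   20   54   52   18   16   16   14   16   17   16   19   16   16   13    5    5    4  562
 0.05   18   17   44   18   14   15    5    4    6   15   55   49    5    6    4    7    3  552
 0.02   19   18   19   14    4    5    5    9    5   54   53   51    5    7    5    6    4  543
-0.01   17   17   18    4    6  171  170  153    6   58   53   52    6    6    6    5    3  531
-0.04    5    4    5    7    4  175  174  164  155  149    .    4    5    7    5    5    3  522
-0.07   45   45   45   48   43  174  174  165  162  158    5   26   23    5    4    6    4  512
```

```bash
cat >> h.py <<'E'
def go(pos,az):
    """shift cm in tool axes and rotvec to reach TCP pos with jaw azimuth az deg, tool down"""
    from rig import readout
    from scipy.spatial.transform import Rotation as Rn
    s=readout.read_state();R=np.array(s["tcp_rot"]);a=np.radians(az);ca,sa=np.cos(a),np.sin(a)
    T=np.array([[ca,0,-sa],[sa,0,ca],[0,-1,0]])
    d=R.T@(np.array(pos)-s["tool_pos"])*100
    print("t",round(s["clock"],2),"tcp",s["tool_pos"].round(4),"az",round(np.degrees(np.arctan2(R[1,0],R[0,0])),2),"open",round(s["opening"]*1000,1),"F",s["wrist_force"].round(1))
    print(" shift cm",d.round(2),"rot",Rn.from_matrix(R.T@T).as_rotvec().round(3))
    return s
E
python3 - <<'E'
from h import *
P=np.concatenate([world(load(n+"0.npz")).reshape(-1,3) for n in("scene","side")]);P=P[~np.isnan(P[:,0])]
for x in np.arange(.47,.66,.02):
    m=(abs(P[:,0]-x)<.01)&(P[:,2]>.07)&(P[:,2]<.3)&(P[:,1]<.09); print("scope",x.round(2),P[m,1].max().round(3) if m.any() else None)
for x in np.arange(.49,.60,.01):
    m=(abs(P[:,0]-x)<.005)&(P[:,2]>.028)&(P[:,2]<.2)&(P[:,1]>.235)&(P[:,1]<.33); print("iron",x.round(2),P[m,1:].min(0).round(3),P[m,1:].max(0).round(3)) if m.any() else None
go((.4947,.198,.20),107.6)
E
```

```text
scope 0.47 -0.111
scope 0.49 -0.017
scope 0.51 -0.018
scope 0.53 -0.022
scope 0.55 -0.028
scope 0.57 -0.031
scope 0.59 -0.035
scope 0.61 -0.04
scope 0.63 -0.054
scope 0.65 -0.324
iron 0.51 [0.248 0.029] [0.249 0.03 ]
iron 0.52 [0.243 0.029] [0.243 0.029]
iron 0.54 [0.255 0.028] [0.275 0.03 ]
iron 0.55 [0.263 0.028] [0.282 0.035]
iron 0.56 [0.262 0.028] [0.284 0.04 ]
iron 0.57 [0.264 0.028] [0.287 0.044]
iron 0.58 [0.265 0.029] [0.289 0.047]
iron 0.59 [0.267 0.031] [0.291 0.053]
t 0.15 tcp [0.2166 0.559  0.222 ] az 68.81 open 87.9 F [-0.2  0.2  0.6]
 shift cm [-23.6    2.23 -38.97] rot [-0.001 -0.677 -0.001]
```

>>> apply_moves([
  [0, [-23.6, 2.2, -39.0], [0, -0.677, 0]],
  [0, [-23.6, 2.2, -39.0], [0, -0.677, 0]],
  [0, [-23.6, 2.2, -39.0], [0, -0.677, 0]],
  [0, [-23.6, 2.2, -39.0], [0, -0.677, 0]],
  [0, [-23.6, 2.2, -39.0], [0, -0.677, 0]],
], grip_force=25)

```text
clock: 0.65
tool_pos: [0.3618, 0.3716, 0.2111]
tcp_rot: [[-0.308, -0.0, -0.951], [0.951, 0.0, -0.308], [0.0, -1.0, 0.0]]
wrist_force: [0.9, -0.3, 0.2]
opening: 0.0878
```

```bash
python3 -c "
from h import *
go((.4947,.198,.20),107.6)"
```

```text
t 0.65 tcp [0.3618 0.3716 0.2111] az 107.96 open 87.8 F [ 0.9 -0.3  0.2]
 shift cm [-20.61   1.11  -7.29] rot [-0.     0.006  0.   ]
```

>>> apply_moves([
  [0, [-19.5, 1.0, -6.9], [0, 0, 0]],
  [0, [-19.5, 1.0, -6.9], [0, 0, 0]],
  [0, [-19.5, 1.0, -6.9], [0, 0, 0]],
  [0, [-19.5, 1.0, -6.9], [0, 0, 0]],
  [0, [-19.5, 1.0, -6.9], [0, 0, 0]],
])

```text
clock: 1.15
tool_pos: [0.4891, 0.2038, 0.201]
tcp_rot: [[-0.298, 0.001, -0.955], [0.955, -0.002, -0.298], [-0.002, -1.0, -0.001]]
wrist_force: [-1.3, 0.7, 0.3]
opening: 0.088
```

>>> apply_moves([
  [0, [0, 0, 0], [0, 0, 0]],
  [0, [0, 0, 0], [0, 0, 0]],
])

```text
clock: 1.35
tool_pos: [0.485, 0.2085, 0.201]
tcp_rot: [[-0.302, -0.001, -0.953], [0.953, 0.0, -0.302], [0.001, -1.0, 0.001]]
wrist_force: [-0.9, 0.3, -0.1]
opening: 0.0878
```

```bash
python3 - <<'E'
from h import *
go((.4947,.198,.074),107.6)
from rig import camera
c=camera("wrist");cv2.imwrite("pics/w1.png",c["pixels"]);np.savez("w1.npz",**c)
W=world(c)
for p in [(.4947,.198,.089),(.4947,.198,.0)]: print(proj(c,p))
E
```

```text
t 1.35 tcp [0.485  0.2085 0.201 ] az 107.59 open 87.8 F [-0.9  0.3 -0.1]
 shift cm [-1.3  12.7  -0.62] rot [-0.001 -0.     0.001]
[[298.52371223 243.76019209]]
[[302.88134461 216.74832457]]
```

View pics/w1.png

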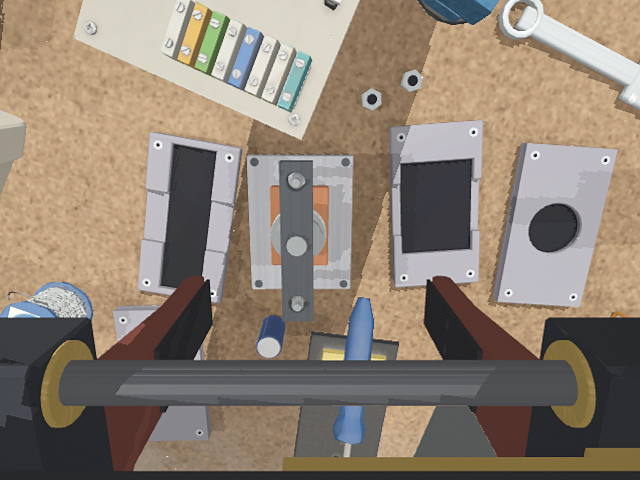

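```bash
python3 - <<'E'
from h import *
c=load("w1.npz");W=world(c);hsv=cv2.cvtColor(c["pixels"],cv2.COLOR_BGR2HSV);V=hsv[...,2].astype(int)
print("button",ray(c,[(296,246)],.089)*1000)
print("studs",ray(c,[(296,180),(297,303)],.092)*1000)
for k,(u,v) in {"bar":(190,215),"plate":(435,205),"pad":(553,227)}.items():
    print(k,hsv[v,u])
    m=((V<60)&(abs(W[...,2]-.008)<.006)).astype(np.uint8)
    n,l,st,_=cv2.connectedComponentsWithStats(m);cm=l==l[v,u]
    q=ray(c,np.argwhere(cm)[:,::-1],.007)[:,:2]*1000
    r=cv2.minAreaRect(q.astype(np.float32));d=r[0]-c["origin"][:2]*1000;h=(c["origin"][2]-.007)*1000
    print(k,cm.sum(),np.round(r[0],1),np.round(r[1],1),round(r[2],1),"corr ctr",(np.array(r[0])-d*2.5/h).round(1))
    # top outline: grey
cu=(hsv[...,0]<15)&(hsv[...,1]>130)&(abs(W[...,2]-.036)<.006)
q=ray(c,np.argwhere(cu)[:,::-1],.036)[:,:2]*1000;q=q[np.hypot(*(q-[494.7,198]).T)<60];r=cv2.minAreaRect(q.astype(np.float32));print("cu",r)
b=(abs(W[...,2]-.087)<.006);q=ray(c,np.argwhere(b)[:,::-1],.086)[:,:2]*1000;q=q[np.hypot(*(q-[494.7,198]).T)<70];r=cv2.minAreaRect(q.astype(np.float32));print("bar",r)
pd=(abs(W[...,2]-.072)<.004)
E
```

```text
button [[496.70523196 196.83609007  89.        ]]
studs [[453.94276799 184.0750603   92.        ]
 [534.71081809 209.1848613   92.        ]]
bar [120  24  63]
bar 302929 [538.9 228.1] [440.8 652.2] 17.5 corr ctr [538.1 227.8]
plate [116  31  65]
plate 302929 [538.9 228.1] [440.8 652.2] 17.5 corr ctr [538.1 227.8]
pad [113  34  60]
pad 302929 [538.9 228.1] [440.8 652.2] 17.5 corr ctr [538.1 227.8]
cu ((495.1930847167969, 196.22930908203125), (63.3399658203125, 44.49267578125), 17.528791427612305)
bar ((496.47698974609375, 196.6321563720703), (111.72540283203125, 22.01919174194336), 17.519441604614258)
```

```bash
python3 - <<'E'
from h import *
c=load("w1.npz");W=world(c);hsv=cv2.cvtColor(c["pixels"],cv2.COLOR_BGR2HSV);V=hsv[...,2].astype(int)
for k,(u,v) in {"bar":(190,215),"plate":(435,205),"pad":(553,227)}.items():
    m=((V<82)&(hsv[...,0]>90)&(abs(W[...,2]-.008)<.004)).astype(np.uint8); m[:, :]=m*1
    m=cv2.morphologyEx(m,cv2.MORPH_OPEN,np.ones((3,3),np.uint8))
    n,l,st,_=cv2.connectedComponentsWithStats(m);cm=(l==l[v,u])&(m>0)
    q=ray(c,np.argwhere(cm)[:,::-1],.007)[:,:2]*1000
    if not len(q): print(k,"none",hsv[v-3:v+4,u],W[v,u]);continue
    r=cv2.minAreaRect(q.astype(np.float32));d=r[0]-c["origin"][:2]*1000;h=(c["origin"][2]-.007)*1000
    print(k,cm.sum(),np.round(r[0],1),np.round(r[1],1),round(r[2],1),"corr ctr",(np.array(r[0])-d*2.5/h).round(1))
go((.4957,.1967,.074),107.55)
E
```

```text
bar 5316 [526.5 104.3] [125.   35.6] 7.3 corr ctr [525.7 104.9]
plate 6167 [451.  302.9] [77.4 59.5] 21.5 corr ctr [450.8 302.1]
pad 1781 [438.  406.4] [40.6 42.2] 67.1 corr ctr [437.9 404.9]
t 1.4 tcp [0.4848 0.2089 0.2012] az 107.66 open 87.9 F [ 0.4 -0.3 -0.3]
 shift cm [-1.5  12.71 -0.68] rot [-0.001  0.002  0.001]
```

>>> apply_moves([
  [0, [-1.5, 4.0, -0.7], [0, 0, 0]],
  [0, [-1.5, 8.0, -0.7], [0, 0, 0]],
  [0, [-1.5, 11.0, -0.7], [0, 0, 0]],
  [0, [-1.5, 12.0, -0.7], [0, 0, 0]],
  [0, [-1.5, 12.0, -0.7], [0, 0, 0]],
])

```text
clock: 1.9
tool_pos: [0.4954, 0.1966, 0.0803]
tcp_rot: [[-0.304, -0.003, -0.953], [0.953, -0.001, -0.304], [0.0, -1.0, 0.003]]
wrist_force: [-0.3, 0.2, 0.1]
opening: 0.0875
```

```bash
python3 - <<'E'
from h import *
go((.4957,.1967,.074),107.55)
E
```

```text
t 1.9 tcp [0.4954 0.1966 0.0803] az 107.71 open 87.5 F [-0.3  0.2  0.1]
 shift cm [ 0.    0.63 -0.03] rot [-0.003  0.003  0.   ]
```

>>> apply_moves([
  [0, [0, 0.6, 0], [0, 0, 0]],
  [0, [0, 0.6, 0], [0, 0, 0]],
  [255, [0, 0.6, 0], [0, 0, 0]],
  [255, [0, 0.6, 0], [0, 0, 0]],
  [255, [0, 0.6, 0], [0, 0, 0]],
], grip_force=25)

```text
clock: 2.4
tool_pos: [0.4976, 0.1957, 0.0759]
tcp_rot: [[-0.302, 0.001, -0.953], [0.953, 0.0, -0.302], [-0.0, -1.0, -0.001]]
wrist_force: [-0.1, -0.2, -0.6]
opening: 0.0673
```

>>> apply_moves([
  [255, [0, 0, 0], [0, 0, 0]],
  [255, [0, 0, 0], [0, 0, 0]],
  [255, [0, 0, 0], [0, 0, 0]],
  [255, [0, 0, 0], [0, 0, 0]],
])

```text
clock: 2.8
tool_pos: [0.4972, 0.1956, 0.0753]
tcp_rot: [[-0.302, -0.0, -0.953], [0.953, -0.0, -0.302], [-0.0, -1.0, 0.0]]
wrist_force: [-0.4, -0.3, 0.7]
opening: 0.0356
```

>>> apply_moves([
  [255, [0, 0, 0], [0, 0, 0]],
  [255, [0, 0, 0], [0, 0, 0]],
  [255, [0, 0, 0], [0, 0, 0]],
  [255, [0, 0, 0], [0, 0, 0]],
])

```text
clock: 3.2
tool_pos: [0.4971, 0.1958, 0.0752]
tcp_rot: [[-0.302, -0.0, -0.953], [0.953, 0.0, -0.302], [0.0, -1.0, 0.0]]
wrist_force: [-1.0, 1.0, -0.7]
opening: 0.0217
```

>>> apply_moves([
  [255, [0, -0.5, 0], [0, 0, 0]],
  [255, [0, -1.5, 0], [0, 0, 0]],
  [255, [0, -2.5, 0], [0, 0, 0]],
  [255, [0, -4.0, 0], [0, 0, 0]],
  [255, [0, -5.0, 0], [0, 0, 0]],
])

```text
clock: 3.7
tool_pos: [0.4978, 0.1957, 0.127]
tcp_rot: [[-0.302, 0.002, -0.953], [0.953, 0.0, -0.302], [-0.0, -1.0, -0.002]]
wrist_force: [-0.5, 0.2, -3.0]
opening: 0.0216
```

```bash
python3 - <<'E'
from h import *
from rig import camera
go((.5262,.104,.125),97.3)
for n in("scene","side","wrist"):
    c=camera(n);np.savez(n+"2.npz",**c)
    if n=="wrist": cv2.imwrite("pics/w2.png",c["pixels"])
    elif n=="side": cv2.imwrite("pics/side2.png",cv2.resize(c["pixels"][220:420,220:460],None,fx=3,fy=3))
E
```

```text
t 3.7 tcp [0.4978 0.1957 0.127 ] az 107.6 open 21.6 F [-0.5  0.2 -3. ]
 shift cm [-9.6   0.2   0.07] rot [ 0.002  0.18  -0.   ]
```

View pics/w2.png

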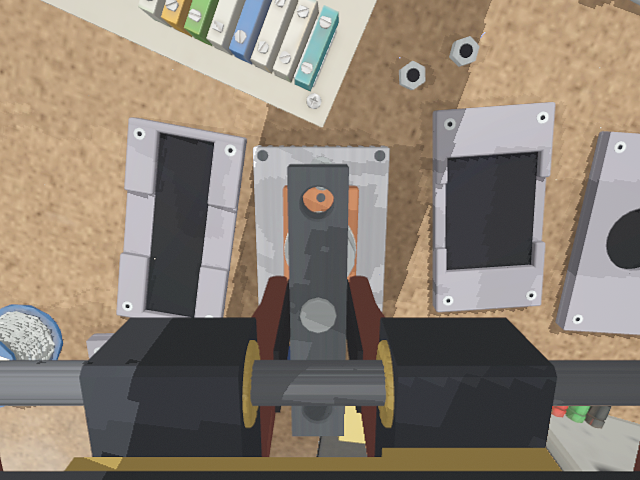

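View pics/side2.png

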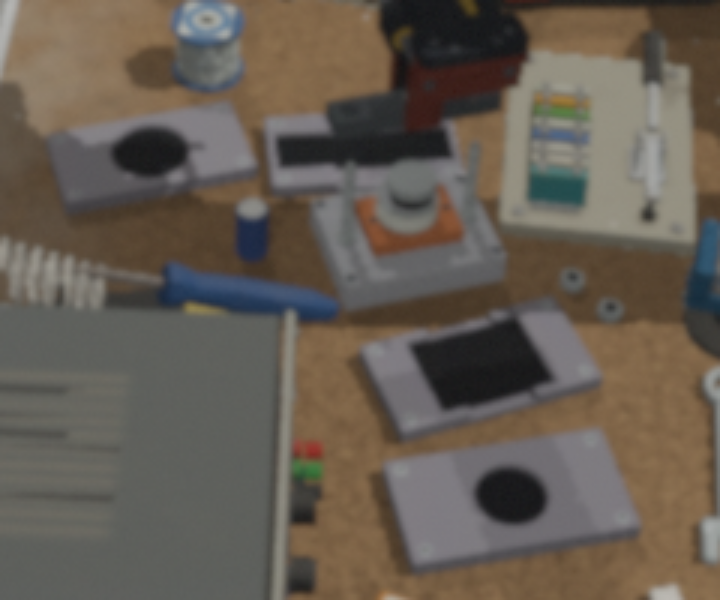

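```bash
python3 - <<'E'
from h import *
c=load("wrist2.npz");print(ray(c,[(318,315)],.1408)*1000)
W=world(c);hsv=cv2.cvtColor(c["pixels"],cv2.COLOR_BGR2HSV)
b=(abs(W[...,2]-.138)<.005);q=ray(c,np.argwhere(b)[:,::-1],.138)[:,:2]*1000;q=q[np.hypot(*(q-[496,197]).T)<70];r=cv2.minAreaRect(q.astype(np.float32));print("bar",len(q),r)
# pad top centre
for n in("scene2.npz","side2.npz"):
    c=load(n);W=world(c);m=(abs(W[...,2]-.072)<.003)&(np.hypot(W[...,0]-.495,W[...,1]-.197)<.03)
    q=ray(c,np.argwhere(m)[:,::-1],.072)[:,:2]*1000;print("pad",len(q),cv2.minEnclosingCircle(q.astype(np.float32)),q.mean(0))
E
```

```text
[[498.23196473 195.80310774 140.8       ]]
bar 12564 ((498.31951904296875, 195.63082885742188), (112.69290161132812, 40.06554412841797), 17.558605194091797)
pad 124 ((494.9791259765625, 196.7364959716797), 18.49774742126465) [495.18478746 195.80670982]
pad 158 ((495.48138427734375, 199.74493408203125), 19.267717361450195) [494.71668882 198.87358883]
```

>>> apply_moves([
  [255, [-4.8, 0.0, 0.0], [0, 0.09, 0]],
  [255, [-9.5, 0.0, 0.1], [0, 0.18, 0]],
  [255, [-9.5, 3.0, 0.1], [0, 0.18, 0]],
  [255, [-9.5, 7.0, 0.1], [0, 0.18, 0]],
  [255, [-9.5, 9.0, 0.1], [0, 0.18, 0]],
])

```text
clock: 4.35
tool_pos: [0.523, 0.1039, 0.0325]
tcp_rot: [[-0.125, -0.004, -0.992], [0.992, -0.0, -0.125], [0.0, -1.0, 0.004]]
wrist_force: [-0.4, 0.3, -3.1]
opening: 0.0215
```

>>> apply_moves([
  [255, [0, 0, 0], [0, 0, 0]],
])

```text
clock: 4.45
tool_pos: [0.5218, 0.1043, 0.0321]
tcp_rot: [[-0.126, -0.007, -0.992], [0.992, -0.001, -0.126], [0.0, -1.0, 0.007]]
wrist_force: [-0.0, -0.4, -3.2]
opening: 0.0216
```

```bash
python3 - <<'E'
from h import *
from rig import camera
go((.5257,.1048,.0105),97.3)
c=camera("wrist");np.savez("w3.npz",**c);cv2.imwrite("pics/w3.png",c["pixels"])
E
```

```text
t 4.45 tcp [0.5218 0.1043 0.0321] az 97.26 open 21.6 F [-0.  -0.4 -3.2]
 shift cm [-0.    2.16 -0.41] rot [-0.007 -0.001  0.   ]
```

View pics/w3.png

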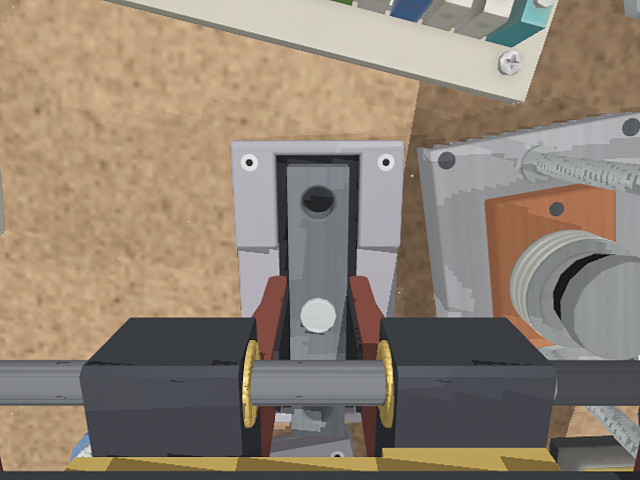

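>>> apply_moves([
  [255, [0, 1.0, 0], [0, 0, 0]],
  [255, [0, 1.6, 0], [0, 0, 0]],
  [255, [0, 1.6, 0], [0, 0, 0]],
  [255, [0, 1.6, 0], [0, 0, 0]],
])

```text
clock: 4.9
tool_pos: [0.5252, 0.1049, 0.0197]
tcp_rot: [[-0.127, 0.001, -0.992], [0.992, -0.0, -0.127], [-0.0, -1.0, -0.001]]
wrist_force: [0.4, -0.0, -3.0]
opening: 0.0219
```

```bash
python3 - <<'E'
from h import *
go((.5257,.1048,.0105),97.3)
E
```

```text
t 4.9 tcp [0.5252 0.1049 0.0197] az 97.3 open 21.9 F [ 0.4 -0.  -3. ]
 shift cm [-0.02  0.92 -0.04] rot [ 0.001  0.    -0.   ]
```

>>> apply_moves([
  [255, [0, 0.4, 0], [0, 0, 0]],
  [255, [0, 0.7, 0], [0, 0, 0]],
  [255, [0, 0.9, 0], [0, 0, 0]],
  [255, [0, 0.9, 0], [0, 0, 0]],
  [255, [0, 0.9, 0], [0, 0, 0]],
])

```text
clock: 5.4
tool_pos: [0.5249, 0.1048, 0.0102]
tcp_rot: [[-0.127, -0.0, -0.992], [0.992, -0.0, -0.127], [-0.0, -1.0, 0.0]]
wrist_force: [-0.4, 0.3, -2.7]
opening: 0.0216
```

>>> apply_moves([
  [255, [0, 0.05, 0], [0, 0, 0]],
  [255, [0, 0.1, 0], [0, 0, 0]],
  [255, [0, 0.1, 0], [0, 0, 0]],
])

```text
clock: 5.7
tool_pos: [0.5249, 0.1048, 0.0102]
tcp_rot: [[-0.127, 0.0, -0.992], [0.992, -0.0, -0.127], [-0.0, -1.0, -0.0]]
wrist_force: [-3.0, 0.5, 9.5]
opening: 0.0217
```

Contact (+9 N). Release and lift.

>>> apply_moves([
  [100, [0, 0, 0], [0, 0, 0]],
  [100, [0, 0, 0], [0, 0, 0]],
  [100, [0, 0, 0], [0, 0, 0]],
  [100, [0, 0, 0], [0, 0, 0]],
  [100, [0, -0.5, 0], [0, 0, 0]],
])

```text
clock: 6.2
tool_pos: [0.5244, 0.1048, 0.0139]
tcp_rot: [[-0.127, -0.001, -0.992], [0.992, -0.0, -0.127], [0.0, -1.0, 0.001]]
wrist_force: [0.0, 1.0, 0.4]
opening: 0.0529
```

>>> apply_moves([
  [0, [0, -3, 0], [0, 0, 0]],
  [0, [0, -7, 0], [0, 0, 0]],
  [0, [0, -11, 0], [0, 0, 0]],
  [0, [0, -15, 0], [0, 0, 0]],
  [0, [0, -18, 0], [0, 0, 0]],
])

```text
clock: 6.7
tool_pos: [0.5255, 0.1049, 0.1973]
tcp_rot: [[-0.127, 0.003, -0.992], [0.992, 0.0, -0.127], [-0.0, -1.0, -0.003]]
wrist_force: [0.9, 0.6, -0.4]
opening: 0.0867
```

```bash
python3 - <<'E'
from h import *
from rig import camera
go((.4952,.1972,.18),107.5)
c=camera("wrist");np.savez("w4.npz",**c);cv2.imwrite("pics/w4.png",c["pixels"])
E
```

```text
t 6.7 tcp [0.5255 0.1049 0.1973] az 97.29 open 86.7 F [ 0.9  0.6 -0.4]
 shift cm [9.54 1.72 1.84] rot [ 0.003 -0.178 -0.   ]
```

View pics/w4.png

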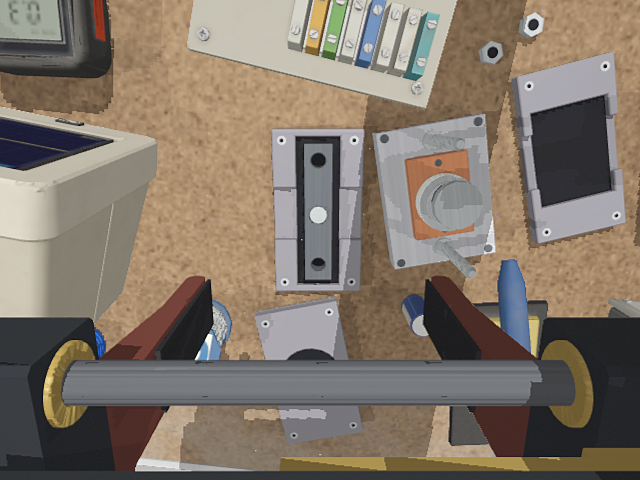

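>>> apply_moves([
  [0, [4.5, 1.0, 0.9], [0, -0.09, 0]],
  [0, [9.0, 1.7, 1.8], [0, -0.178, 0]],
  [0, [9.5, 1.7, 1.8], [0, -0.178, 0]],
  [0, [9.5, 1.7, 1.8], [0, -0.178, 0]],
  [0, [9.5, 1.7, 1.8], [0, -0.178, 0]],
])

```text
clock: 7.25
tool_pos: [0.4955, 0.1962, 0.1774]
tcp_rot: [[-0.3, 0.0, -0.954], [0.954, -0.001, -0.3], [-0.001, -1.0, -0.0]]
wrist_force: [0.2, -0.2, 0.4]
opening: 0.0879
```

```bash
cat > pad.py <<'E'
from h import *
from rig import camera
import sys
z=float(sys.argv[1]);tol=.0035;nm=sys.argv[2];zt=float(sys.argv[3])
c=camera("wrist");np.savez(nm+".npz",**c);cv2.imwrite(f"pics/{nm}.png",c["pixels"])
W=world(c);m=(abs(W[...,2]-z)<tol)&(np.hypot(W[...,0]-.495,W[...,1]-.197)<.03)
uv=np.argwhere(m)[:,::-1];q=ray(c,uv,z)[:,:2]*1000
print(len(q),uv.mean(0),cv2.minEnclosingCircle(q.astype(np.float32)),q.mean(0), "z",np.median(W[...,2][m]))
go((q.mean(0)[0]/1000,q.mean(0)[1]/1000,zt),107.5)
E
python3 pad.py .072 w5 .063
```

```text
2013 [320.31992052 238.21311475] ((495.8006286621094, 197.61590576171875), 17.096763610839844) [495.67922168 197.77655227] z 0.07239258060251724
t 7.3 tcp [0.4956 0.1959 0.1774] az 107.42 open 87.6 F [-0.1 -0.3 -0.2]
 shift cm [ 0.19 11.44 -0.06] rot [ 0.    -0.001 -0.001]
```

View pics/w5.png

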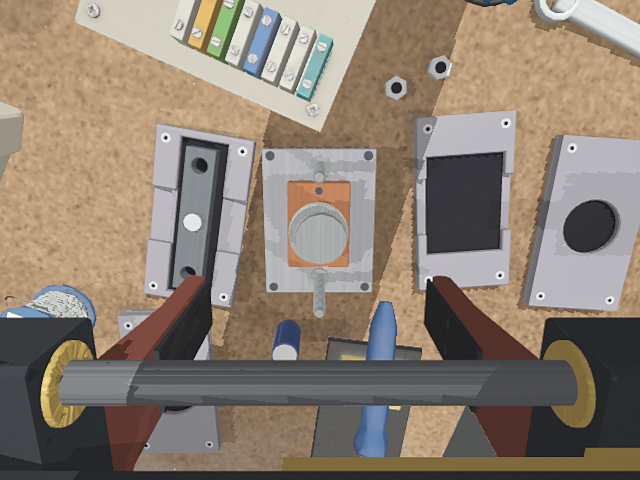

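>>> apply_moves([
  [0, [0.2, 4, 0], [0, 0, 0]],
  [0, [0.2, 8, 0], [0, 0, 0]],
  [60, [0.2, 10, 0], [0, 0, 0]],
  [60, [0.2, 11, 0], [0, 0, 0]],
  [60, [0.2, 11, 0], [0, 0, 0]],
])

```text
clock: 7.8
tool_pos: [0.4942, 0.1976, 0.0663]
tcp_rot: [[-0.299, -0.002, -0.954], [0.954, -0.001, -0.299], [-0.0, -1.0, 0.002]]
wrist_force: [-0.6, -0.1, 0.2]
opening: 0.0689
```

>>> apply_moves([
  [60, [0, 0, 0], [0, 0, 0]],
  [60, [0, 0, 0], [0, 0, 0]],
])

```text
clock: 8.0
tool_pos: [0.4958, 0.1987, 0.0686]
tcp_rot: [[-0.3, 0.002, -0.954], [0.954, 0.001, -0.3], [-0.0, -1.0, -0.003]]
wrist_force: [0.4, 0.5, 0.3]
opening: 0.0671
```

```bash
python3 - <<'E'
from h import *
go((.4957,.1977,.063),107.5)
E
```

```text
t 8.0 tcp [0.4958 0.1987 0.0686] az 107.46 open 67.1 F [0.4 0.5 0.3]
 shift cm [-0.09  0.56  0.04] rot [ 0.003 -0.001 -0.   ]
```

>>> apply_moves([
  [60, [-0.1, 0.4, 0], [0, 0, 0]],
  [60, [-0.1, 0.5, 0], [0, 0, 0]],
  [60, [-0.1, 0.5, 0], [0, 0, 0]],
  [60, [-0.1, 0.5, 0], [0, 0, 0]],
], grip_force=18)

```text
clock: 8.4
tool_pos: [0.4948, 0.1978, 0.0624]
tcp_rot: [[-0.301, 0.0, -0.954], [0.954, -0.0, -0.301], [-0.0, -1.0, -0.0]]
wrist_force: [0.0, -0.9, 0.2]
opening: 0.0671
```

>>> apply_moves([
  [255, [0, 0, 0], [0, 0, 0]],
  [255, [0, 0, 0], [0, 0, 0]],
  [255, [0, 0, 0], [0, 0, 0]],
  [255, [0, 0, 0], [0, 0, 0]],
  [255, [0, 0, 0], [0, 0, 0]],
])

```text
clock: 8.9
tool_pos: [0.4948, 0.1977, 0.0623]
tcp_rot: [[-0.3, -0.0, -0.954], [0.954, -0.0, -0.3], [-0.0, -1.0, 0.0]]
wrist_force: [-0.4, 0.3, 0.2]
opening: 0.0333
```

>>> apply_moves([
  [255, [0, 0, 0], [0, 0, 0]],
  [255, [0, -0.3, 0], [0, 0, 0]],
  [255, [0, -1, 0], [0, 0, 0]],
  [255, [0, -3, 0], [0, 0, 0]],
  [255, [0, -6, 0], [0, 0, 0]],
])

```text
clock: 9.4
tool_pos: [0.4934, 0.1973, 0.122]
tcp_rot: [[-0.3, -0.003, -0.954], [0.954, -0.001, -0.3], [0.0, -1.0, 0.003]]
wrist_force: [0.8, 1.1, -0.5]
opening: 0.0332
```

```bash
python3 - <<'E'
from h import *
from rig import camera
go((.4372,.4048,.12),102)
for n in("side","wrist"):
    c=camera(n);np.savez(n+"6.npz",**c)
    if n=="wrist": cv2.imwrite("pics/w6.png",c["pixels"])
    elif n=="side": cv2.imwrite("pics/side6.png",cv2.resize(c["pixels"][220:420,220:460],None,fx=3,fy=3))
E
```

```text
t 9.4 tcp [0.4934 0.1973 0.122 ] az 107.49 open 33.2 F [ 0.8  1.1 -0.5]
 shift cm [21.48  0.2  -0.88] rot [-0.003  0.096 -0.   ]
```

View pics/w6.png

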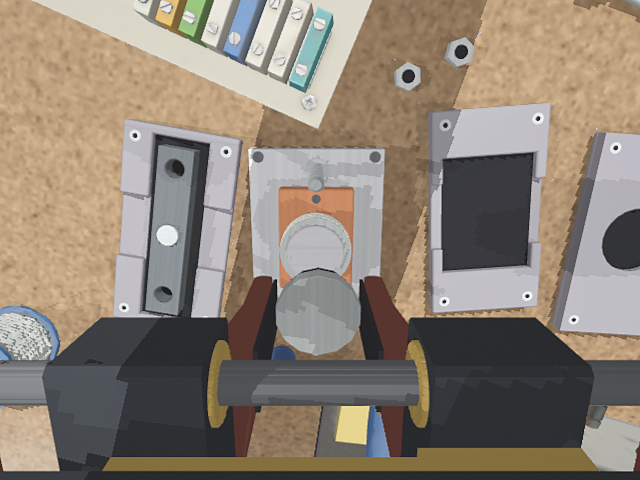

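View pics/side6.png

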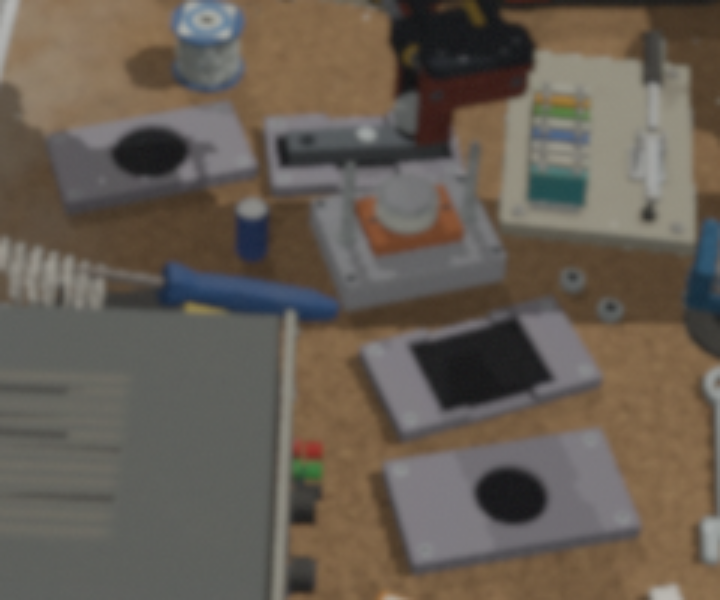

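```bash
python3 - <<'E'
from h import *
c=load("wrist6.npz");print(ray(c,[(318,311)],.1317)*1000)
go((.4372,.4048,.122),102)
E
```

```text
[[498.90708466 198.90428466 131.7       ]]
t 9.5 tcp [0.4975 0.1985 0.126 ] az 107.49 open 33.0 F [ 0.6  1.  -0.5]
 shift cm [21.49  0.4  -0.45] rot [ 0.007  0.096 -0.   ]
```

>>> apply_moves([
  [255, [3, 0, -0.1], [0, 0.02, 0]],
  [255, [7.5, 0, -0.3], [0, 0.04, 0]],
  [255, [12.5, 0, -0.5], [0, 0.06, 0]],
  [255, [17.0, 0, -0.7], [0, 0.08, 0]],
  [255, [20, 0, -0.9], [0, 0.096, 0]],
])

```text
clock: 10.0
tool_pos: [0.4419, 0.3937, 0.1219]
tcp_rot: [[-0.208, -0.0, -0.978], [0.978, 0.0, -0.208], [0.0, -1.0, 0.0]]
wrist_force: [1.3, -0.4, -0.8]
opening: 0.0331
```

>>> apply_moves([
  [255, [1.0, 0, 0], [0, 0, 0]],
  [255, [1.4, 0, 0], [0, 0, 0]],
  [255, [1.4, 2, 0], [0, 0, 0]],
  [255, [1.4, 5, 0], [0, 0, 0]],
  [255, [1.4, 6.5, 0], [0, 0, 0]],
])

```text
clock: 10.5
tool_pos: [0.4397, 0.4024, 0.0552]
tcp_rot: [[-0.207, -0.002, -0.978], [0.978, -0.002, -0.207], [-0.002, -1.0, 0.003]]
wrist_force: [-1.3, -0.4, -0.6]
opening: 0.0334
```

>>> apply_moves([
  [255, [0, 0, 0], [0, 0, 0]],
  [255, [0, 0, 0], [0, 0, 0]],
])

```text
clock: 10.7
tool_pos: [0.4407, 0.4037, 0.0573]
tcp_rot: [[-0.207, -0.001, -0.978], [0.978, -0.001, -0.207], [-0.001, -1.0, 0.001]]
wrist_force: [0.6, 0.0, 0.3]
opening: 0.0331
```

```bash
python3 - <<'E'
from h import *
from rig import camera
go((.4372,.4048,.0133),102)
c=camera("wrist");np.savez("w7.npz",**c);cv2.imwrite("pics/w7.png",c["pixels"])
E
```

```text
t 10.7 tcp [0.4407 0.4037 0.0573] az 101.92 open 33.1 F [0.6 0.  0.3]
 shift cm [0.19 4.4  0.32] rot [-0.001 -0.001 -0.001]
```

View pics/w7.png

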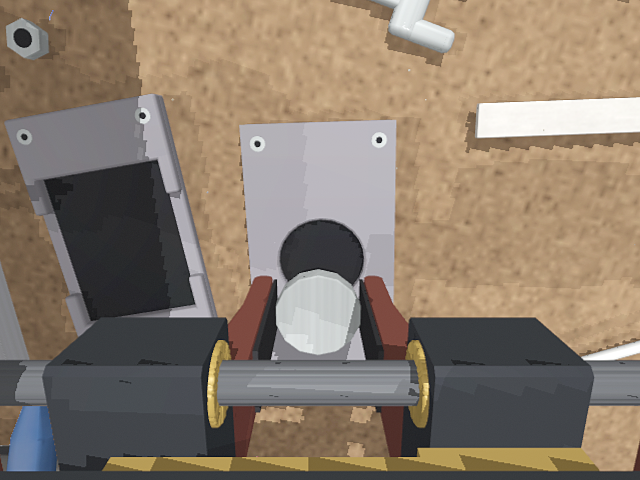

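```bash
python3 - <<'E'
from h import *
c=load("w7.npz");print(ray(c,[(320.7,219),(278,258),(363.5,258)],.012)*1000)
p=ray(c,[(320.7,219),(278,258),(363.5,258)],.012)*1000
A=np.c_[2*p[:,:2],np.ones(3)];s=np.linalg.solve(A,(p[:,:2]**2).sum(1));print(s[:2],np.sqrt(s[2]+s[:2]@s[:2]))
go((.4375,.4048,.0133),102)
E
```

```text
[[415.83726728 399.73000444  12.        ]
 [440.32471189 382.5469531   12.        ]
 [431.29697585 425.44050016  12.        ]]
[437.32529325 404.31247036] 21.971214208451563
t 10.75 tcp [0.4412 0.4043 0.058 ] az 101.93 open 33.1 F [-0.2  0.6 -0.8]
 shift cm [0.12 4.47 0.35] rot [ 0.001 -0.001  0.   ]
```

>>> apply_moves([
  [255, [0.1, 1.0, 0.3], [0, 0, 0]],
  [255, [0.1, 2.0, 0.3], [0, 0, 0]],
  [255, [0.1, 3.0, 0.3], [0, 0, 0]],
  [255, [0.1, 3.0, 0.3], [0, 0, 0]],
  [255, [0.1, 3.0, 0.3], [0, 0, 0]],
])

```text
clock: 11.25
tool_pos: [0.4368, 0.405, 0.0267]
tcp_rot: [[-0.208, -0.001, -0.978], [0.978, -0.001, -0.208], [-0.001, -1.0, 0.001]]
wrist_force: [0.1, 0.2, -0.8]
opening: 0.0331
```

```bash
python3 - <<'E'
from h import *
go((.4374,.4044,.0133),102)
E
```

```text
t 11.25 tcp [0.4368 0.405  0.0267] az 102.0 open 33.1 F [ 0.1  0.2 -0.8]
 shift cm [-0.07  1.34 -0.04] rot [-0.001 -0.    -0.001]
```

>>> apply_moves([
  [255, [0, 0.4, 0], [0, 0, 0]],
  [255, [0, 0.8, 0], [0, 0, 0]],
  [255, [0, 1.1, 0], [0, 0, 0]],
  [255, [0, 1.2, 0], [0, 0, 0]],
  [255, [0, 1.2, 0], [0, 0, 0]],
])

```text
clock: 11.75
tool_pos: [0.4371, 0.4051, 0.0151]
tcp_rot: [[-0.208, -0.0, -0.978], [0.978, -0.0, -0.208], [-0.0, -1.0, 0.0]]
wrist_force: [0.1, 0.3, -1.4]
opening: 0.0333
```

>>> apply_moves([
  [255, [0, 0.05, 0], [0, 0, 0]],
  [255, [0, 0.1, 0], [0, 0, 0]],
  [255, [0, 0.1, 0], [0, 0, 0]],
])

```text
clock: 12.05
tool_pos: [0.4372, 0.4053, 0.0143]
tcp_rot: [[-0.208, 0.0, -0.978], [0.978, -0.0, -0.208], [-0.0, -1.0, -0.0]]
wrist_force: [-0.3, -0.1, -1.1]
opening: 0.0332
```

>>> apply_moves([
  [255, [0, 0.05, 0], [0, 0, 0]],
  [255, [0, 0.1, 0], [0, 0, 0]],
  [255, [0, 0.1, 0], [0, 0, 0]],
])

```text
clock: 12.35
tool_pos: [0.4372, 0.4052, 0.0133]
tcp_rot: [[-0.208, -0.0, -0.978], [0.978, -0.0, -0.208], [-0.0, -1.0, 0.0]]
wrist_force: [-0.3, 0.8, 0.2]
opening: 0.0331
```

>>> apply_moves([
  [100, [0, 0.02, 0], [0, 0, 0]],
  [100, [0, 0, 0], [0, 0, 0]],
  [100, [0, 0, 0], [0, 0, 0]],
  [100, [0, 0, 0], [0, 0, 0]],
  [100, [0, -0.5, 0], [0, 0, 0]],
])

```text
clock: 12.85
tool_pos: [0.4367, 0.4049, 0.0179]
tcp_rot: [[-0.208, -0.001, -0.978], [0.978, -0.001, -0.208], [-0.001, -1.0, 0.001]]
wrist_force: [-0.4, 0.0, 0.4]
opening: 0.0532
```

>>> apply_moves([
  [50, [0, -2, 0], [0, 0, 0]],
  [0, [0, -6, 0], [0, 0, 0]],
  [0, [0, -10, 0], [0, 0, 0]],
  [0, [0, -14, 0], [0, 0, 0]],
  [0, [0, -16, 0], [0, 0, 0]],
])

```text
clock: 13.35
tool_pos: [0.4386, 0.4063, 0.1825]
tcp_rot: [[-0.208, 0.004, -0.978], [0.978, 0.003, -0.208], [0.002, -1.0, -0.005]]
wrist_force: [0.4, 0.6, -0.7]
opening: 0.087
```

```bash
python3 - <<'E'
from h import *
from rig import camera
c=camera("wrist");np.savez("w8.npz",**c);cv2.imwrite("pics/w8.png",c["pixels"])
go((.4957,.1977,.175),107.5)
E
```

```text
t 13.4 tcp [0.4397 0.4071 0.1847] az 101.99 open 87.6 F [1.2 0.1 2.2]
 shift cm [-21.65   0.9   -1.12] rot [ 0.008 -0.096  0.003]
```

View pics/w8.png

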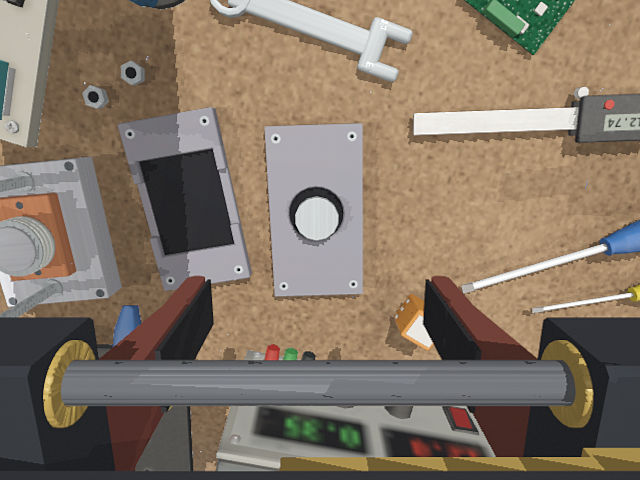

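>>> apply_moves([
  [0, [-5, 0.3, -0.3], [0, -0.03, 0]],
  [0, [-10, 0.9, -0.6], [0, -0.06, 0]],
  [0, [-15, 0.9, -0.8], [0, -0.096, 0]],
  [0, [-20, 0.9, -1.0], [0, -0.096, 0]],
  [0, [-21.6, 0.9, -1.1], [0, -0.096, 0]],
])

```text
clock: 13.9
tool_pos: [0.4929, 0.1922, 0.1688]
tcp_rot: [[-0.298, -0.001, -0.955], [0.955, -0.002, -0.298], [-0.001, -1.0, 0.001]]
wrist_force: [0.7, 0.5, 0.0]
opening: 0.0879
```

>>> apply_moves([
  [0, [0, 0, 0], [0, 0, 0]],
  [0, [0, 0, 0], [0, 0, 0]],
  [0, [0, 0, 0], [0, 0, 0]],
  [0, [0, 0, 0], [0, 0, 0]],
])

```text
clock: 14.3
tool_pos: [0.4924, 0.1974, 0.1692]
tcp_rot: [[-0.302, -0.0, -0.953], [0.953, 0.0, -0.302], [0.0, -1.0, 0.0]]
wrist_force: [0.0, 0.3, 0.4]
opening: 0.088
```

```bash
python3 pad.py .056 w9 .043; python3 - <<'E'
from h import *
c=load("w8.npz");W=world(c)
for p in [(303,218),(318,200),(332,218),(318,232)]: print(W[p[1],p[0]].round(4))
E
```

```text
2802 [314.4732334 240.7337616] ((497.2511901855469, 196.6101837158203), 20.87285804748535) [497.3351587  196.50527232] z 0.055865192531771746
t 14.35 tcp [0.4924 0.1973 0.1692] az 107.58 open 87.7 F [0.4 1.3 0.3]
 shift cm [-0.22 12.62 -0.45] rot [-0.     0.001  0.   ]
[0.4402 0.3952 0.0236]
[0.424  0.4036 0.0236]
[0.4356 0.4172 0.0235]
[0.4487 0.4089 0.0237]
```

View pics/w9.png

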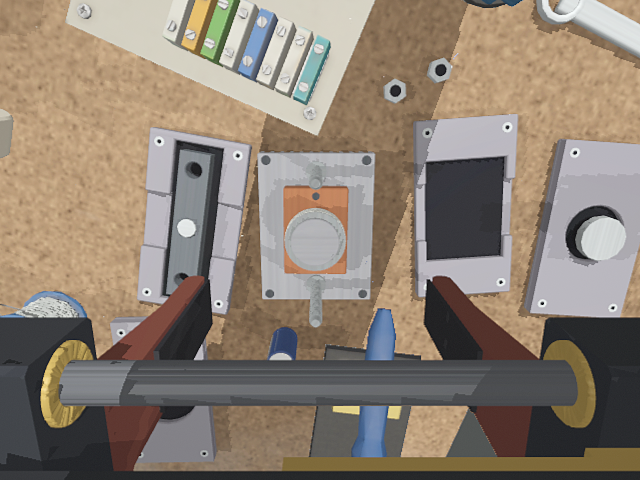

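>>> apply_moves([
  [40, [-0.2, 4, -0.4], [0, 0, 0]],
  [50, [-0.2, 8, -0.4], [0, 0, 0]],
  [60, [-0.2, 11, -0.4], [0, 0, 0]],
  [60, [-0.2, 11.8, -0.4], [0, 0, 0]],
  [60, [-0.2, 11.8, -0.4], [0, 0, 0]],
])

```text
clock: 14.85
tool_pos: [0.4962, 0.1958, 0.0504]
tcp_rot: [[-0.301, -0.003, -0.954], [0.954, -0.001, -0.301], [0.0, -1.0, 0.003]]
wrist_force: [0.5, 0.8, 0.2]
opening: 0.067
```

>>> apply_moves([
  [60, [0, 0, 0], [0, 0, 0]],
  [60, [0, 0, 0], [0, 0, 0]],
  [60, [0, 0, 0], [0, 0, 0]],
])

```text
clock: 15.15
tool_pos: [0.4984, 0.1959, 0.0527]
tcp_rot: [[-0.301, 0.003, -0.954], [0.954, 0.001, -0.301], [-0.0, -1.0, -0.003]]
wrist_force: [0.7, -1.3, -0.1]
opening: 0.0671
```

```bash
python3 - <<'E'
from h import *
go((.497,.1965,.0435),107.5)
E
```

```text
t 15.15 tcp [0.4984 0.1959 0.0527] az 107.49 open 67.1 F [ 0.7 -1.3 -0.1]
 shift cm [0.1  0.92 0.11] rot [ 0.003 -0.    -0.   ]
```

>>> apply_moves([
  [60, [0.1, 0.4, 0], [0, 0, 0]],
  [60, [0.1, 0.7, 0], [0, 0, 0]],
  [60, [0.1, 0.7, 0], [0, 0, 0]],
  [60, [0.1, 0.7, 0], [0, 0, 0]],
], grip_force=18)

```text
clock: 15.55
tool_pos: [0.4968, 0.1964, 0.0441]
tcp_rot: [[-0.301, -0.0, -0.954], [0.954, -0.0, -0.301], [-0.0, -1.0, 0.0]]
wrist_force: [0.3, 0.2, 0.1]
opening: 0.0677
```

>>> apply_moves([
  [255, [0, 0, 0], [0, 0, 0]],
  [255, [0, 0, 0], [0, 0, 0]],
  [255, [0, 0, 0], [0, 0, 0]],
  [255, [0, 0, 0], [0, 0, 0]],
  [255, [0, 0, 0], [0, 0, 0]],
])

```text
clock: 16.05
tool_pos: [0.4969, 0.1965, 0.0443]
tcp_rot: [[-0.3, -0.0, -0.954], [0.954, -0.0, -0.3], [-0.0, -1.0, 0.0]]
wrist_force: [-0.4, 0.4, 0.5]
opening: 0.0414
```

>>> apply_moves([
  [255, [0, 0, 0], [0, 0, 0]],
  [255, [0, -0.3, 0], [0, 0, 0]],
  [255, [0, -1.5, 0], [0, 0, 0]],
  [255, [0, -4, 0], [0, 0, 0]],
  [255, [0, -8, 0], [0, 0, 0]],
])

```text
clock: 16.55
tool_pos: [0.495, 0.1959, 0.124]
tcp_rot: [[-0.3, -0.005, -0.954], [0.954, -0.001, -0.3], [0.0, -1.0, 0.005]]
wrist_force: [-0.0, 1.4, -2.2]
opening: 0.0415
```

>>> apply_moves([
  [255, [0, 0, 0], [0, 0, 0]],
  [255, [0, 0, 0], [0, 0, 0]],
])

```text
clock: 16.75
tool_pos: [0.4978, 0.1967, 0.1258]
tcp_rot: [[-0.301, 0.003, -0.954], [0.954, 0.001, -0.301], [-0.0, -1.0, -0.003]]
wrist_force: [0.2, 0.0, -1.3]
opening: 0.0415
```

```bash
python3 - <<'E'
from h import *
from rig import camera
go((.6785,.1172,.125),108.8)
for n in("side","wrist"):
    c=camera(n);np.savez(n+"10.npz",**c)
    if n=="wrist": cv2.imwrite("pics/w10.png",c["pixels"])
    elif n=="side": cv2.imwrite("pics/side10.png",cv2.resize(c["pixels"][220:420,220:460],None,fx=3,fy=3))
E
```

```text
t 16.75 tcp [0.4978 0.1967 0.1258] az 107.49 open 41.5 F [ 0.2  0.  -1.3]
 shift cm [-13.02   0.12 -14.85] rot [ 0.003 -0.023 -0.   ]
```

View pics/w10.png

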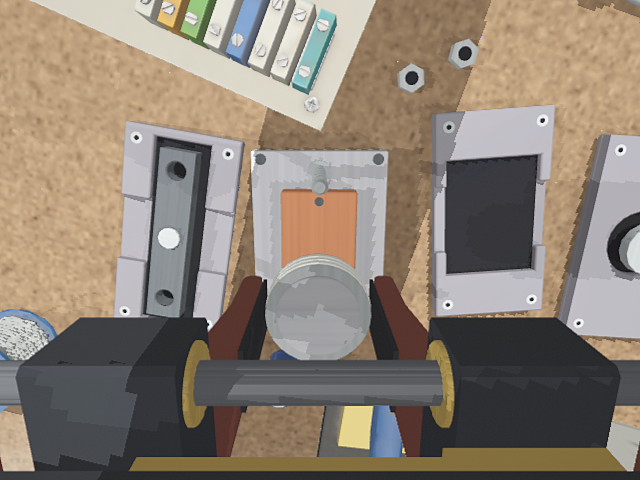

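View pics/side10.png

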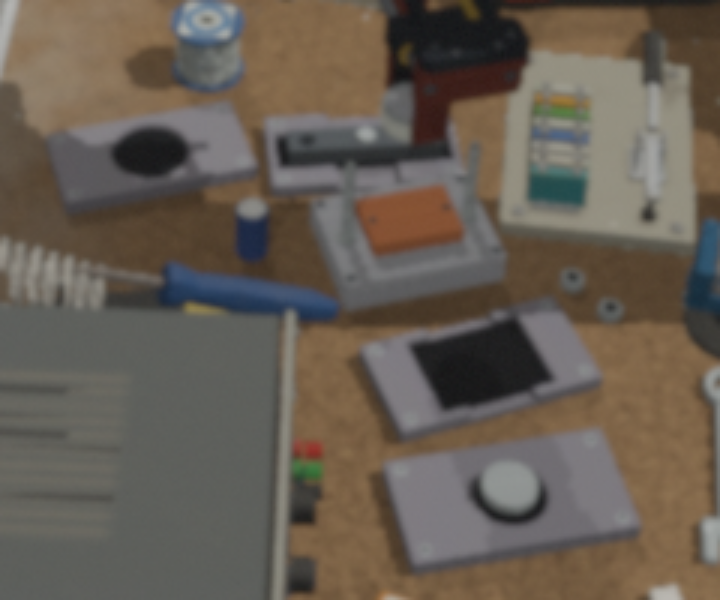

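>>> apply_moves([
  [255, [-1.3, 0, -1.5], [0, 0, 0]],
  [255, [-4, 0, -4.5], [0, 0, 0]],
  [255, [-7, 0, -8], [0, 0, 0]],
  [255, [-10, 0, -11.5], [0, 0, 0]],
  [255, [-12, 0, -13.8], [0, 0, 0]],
])

```text
clock: 17.35
tool_pos: [0.6665, 0.1219, 0.1225]
tcp_rot: [[-0.3, -0.001, -0.954], [0.954, -0.001, -0.3], [-0.0, -1.0, 0.001]]
wrist_force: [-0.1, 0.9, -1.2]
opening: 0.0415
```

>>> apply_moves([
  [255, [-0.9, 0, -1.0], [0, 0, 0]],
  [255, [-0.9, 1.5, -1.0], [0, 0, 0]],
  [255, [-0.9, 4, -1.0], [0, 0, 0]],
  [255, [-0.9, 5.5, -1.0], [0, 0, 0]],
  [255, [-0.9, 5.5, -1.0], [0, 0, 0]],
])

```text
clock: 17.85
tool_pos: [0.6722, 0.1185, 0.0654]
tcp_rot: [[-0.301, -0.008, -0.954], [0.954, -0.0, -0.301], [0.002, -1.0, 0.008]]
wrist_force: [-0.6, -0.9, -1.1]
opening: 0.0412
```

>>> apply_moves([
  [255, [0, 0, 0], [0, 0, 0]],
  [255, [0, 0, 0], [0, 0, 0]],
  [255, [0, 0, 0], [0, 0, 0]],
])

```text
clock: 18.15
tool_pos: [0.6775, 0.1182, 0.0706]
tcp_rot: [[-0.301, 0.002, -0.954], [0.954, 0.0, -0.301], [-0.001, -1.0, -0.002]]
wrist_force: [-0.2, -0.2, -1.8]
opening: 0.0411
```

```bash
python3 - <<'E'
from h import *
from rig import camera
go((.6785,.1172,.0153),107.5)
c=camera("wrist");np.savez("w11.npz",**c);cv2.imwrite("pics/w11.png",c["pixels"])
E
```

```text
t 18.15 tcp [0.6775 0.1182 0.0706] az 107.5 open 41.1 F [-0.2 -0.2 -1.8]
 shift cm [-0.12  5.53 -0.05] rot [ 0.002  0.    -0.001]
```

View pics/w11.png

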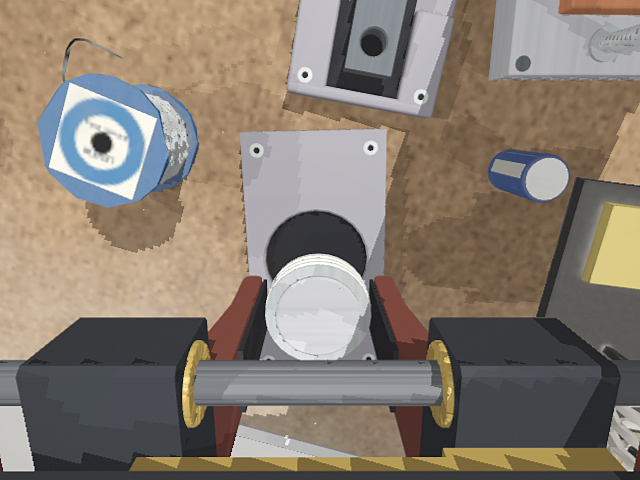

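```bash
python3 - <<'E'
from h import *
c=load("w11.npz");g=c["pixels"].max(2).astype(int)
hs=cv2.cvtColor(c["pixels"],cv2.COLOR_BGR2HSV)
# rim points: dark->bright transitions on rows 215..262
pts=[]
for v in range(216,258,4):
    row=np.where(g[v,230:410]<110)[0]+230
    row=row[(row>262)&(row<372)]
    if len(row): pts+= [(row.min()-.5,v),(row.max()+.5,v)]
for u in range(290,346,5):
    col=np.where(g[200:240,u]<110)[0]+200
    if len(col): pts.append((u,col.min()-.5))
p=ray(c,pts,.012)[:,:2]*1000
A=np.c_[2*p,np.ones(len(p))]
for _ in range(3):
    s=np.linalg.lstsq(A,(p**2).sum(1),rcond=None)[0];r=np.sqrt(s[2]+s[:2]@s[:2]);e=np.hypot(*(p-s[:2]).T)-r;k=abs(e)<1.5;p=p[k];A=A[k]
print(len(p),s[:2],r,e.std())
go((s[0]/1000,s[1]/1000,.0153),107.5)
E
```

```text
34 [678.68763376 117.20373749] 27.688493657983685 0.16081935235008638
t 18.2 tcp [0.6776 0.1181 0.0705] az 107.49 open 41.4 F [-0.1 -0.3 -1.9]
 shift cm [-0.11  5.52 -0.07] rot [ 0.002 -0.    -0.001]
```

>>> apply_moves([
  [255, [-0.1, 1.0, 0], [0, 0, 0]],
  [255, [-0.1, 2.5, 0], [0, 0, 0]],
  [255, [-0.1, 3.7, 0], [0, 0, 0]],
  [255, [-0.1, 4.0, 0], [0, 0, 0]],
  [255, [-0.1, 4.0, 0], [0, 0, 0]],
])

```text
clock: 18.7
tool_pos: [0.6761, 0.1168, 0.0277]
tcp_rot: [[-0.3, -0.003, -0.954], [0.954, -0.0, -0.3], [0.001, -1.0, 0.003]]
wrist_force: [-0.9, 0.5, -1.4]
opening: 0.0413
```

>>> apply_moves([
  [255, [0, 0, 0], [0, 0, 0]],
  [255, [0, 0, 0], [0, 0, 0]],
  [255, [0, 0, 0], [0, 0, 0]],
  [255, [0, 0, 0], [0, 0, 0]],
])

```text
clock: 19.1
tool_pos: [0.6774, 0.117, 0.0298]
tcp_rot: [[-0.301, 0.001, -0.954], [0.954, -0.0, -0.301], [-0.0, -1.0, -0.001]]
wrist_force: [0.2, -1.0, -1.1]
opening: 0.0416
```

```bash
python3 - <<'E'
from h import *
go((.6786,.1172,.0153),107.5)
E
```

```text
t 19.1 tcp [0.6774 0.117  0.0298] az 107.49 open 41.6 F [ 0.2 -1.  -1.1]
 shift cm [-0.01  1.45 -0.12] rot [ 0.001 -0.    -0.   ]
```

Lower gently with settling.

>>> apply_moves([
  [255, [0, 0.3, -0.1], [0, 0, 0]],
  [255, [0, 0.6, -0.1], [0, 0, 0]],
  [255, [0, 0.9, -0.1], [0, 0, 0]],
  [255, [0, 1.1, -0.1], [0, 0, 0]],
  [255, [0, 1.1, -0.1], [0, 0, 0]],
])

```text
clock: 19.6
tool_pos: [0.6777, 0.1172, 0.0177]
tcp_rot: [[-0.3, -0.001, -0.954], [0.954, -0.0, -0.3], [0.0, -1.0, 0.001]]
wrist_force: [0.4, -0.5, -1.6]
opening: 0.0417
```

>>> apply_moves([
  [255, [0, 0, 0], [0, 0, 0]],
  [255, [0, 0.05, 0], [0, 0, 0]],
  [255, [0, 0.1, 0], [0, 0, 0]],
  [255, [0, 0.15, 0], [0, 0, 0]],
  [255, [0, 0.15, 0], [0, 0, 0]],
])

```text
clock: 20.1
tool_pos: [0.6781, 0.1172, 0.0168]
tcp_rot: [[-0.3, -0.0, -0.954], [0.954, -0.0, -0.3], [-0.0, -1.0, 0.0]]
wrist_force: [-0.1, -1.3, -1.3]
opening: 0.0414
```

>>> apply_moves([
  [255, [0, 0.05, 0], [0, 0, 0]],
  [255, [0, 0.1, 0], [0, 0, 0]],
  [255, [0, 0.12, 0], [0, 0, 0]],
  [255, [0, 0.12, 0], [0, 0, 0]],
])

```text
clock: 20.5
tool_pos: [0.678, 0.1172, 0.0155]
tcp_rot: [[-0.301, -0.0, -0.954], [0.954, -0.0, -0.301], [-0.0, -1.0, 0.0]]
wrist_force: [0.8, -0.2, -1.0]
opening: 0.0414
```

>>> apply_moves([
  [255, [0, 0.03, 0], [0, 0, 0]],
  [255, [0, 0.05, 0], [0, 0, 0]],
  [255, [0, 0.05, 0], [0, 0, 0]],
])

```text
clock: 20.8
tool_pos: [0.6782, 0.1172, 0.0153]
tcp_rot: [[-0.3, 0.0, -0.954], [0.954, -0.0, -0.3], [-0.0, -1.0, -0.0]]
wrist_force: [-1.1, -0.6, 1.4]
opening: 0.0414
```

>>> apply_moves([
  [70, [0, 0, 0], [0, 0, 0]],
  [70, [0, 0, 0], [0, 0, 0]],
  [70, [0, 0, 0], [0, 0, 0]],
  [70, [0, 0, 0], [0, 0, 0]],
  [70, [0, -0.5, 0], [0, 0, 0]],
])

```text
clock: 21.3
tool_pos: [0.6775, 0.1172, 0.0196]
tcp_rot: [[-0.301, -0.001, -0.954], [0.954, -0.0, -0.301], [0.0, -1.0, 0.001]]
wrist_force: [-0.2, 0.9, -0.2]
opening: 0.0633
```

>>> apply_moves([
  [50, [0, -2, 0], [0, 0, 0]],
  [0, [0, -6, 0], [0, 0, 0]],
  [0, [0, -10, 0], [0, 0, 0]],
  [0, [0, -14, 0], [0, 0, 0]],
  [0, [0, -16, 0], [0, 0, 0]],
])

```text
clock: 21.8
tool_pos: [0.68, 0.1174, 0.1848]
tcp_rot: [[-0.301, 0.006, -0.954], [0.954, 0.0, -0.301], [-0.001, -1.0, -0.006]]
wrist_force: [0.7, 0.4, -0.4]
opening: 0.0875
```

```bash
python3 - <<'E'
from h import *
from rig import camera
c=camera("wrist");np.savez("w12.npz",**c);cv2.imwrite("pics/w12.png",c["pixels"])
W=world(c);m=(abs(W[...,2]-.027)<.004)&(np.hypot(W[...,0]-.678,W[...,1]-.117)<.03)
q=W[m];print(len(q),q.mean(0),np.percentile(q[:,2],[5,50,95]),cv2.minEnclosingCircle((ray(c,np.argwhere(m)[:,::-1],.027)[:,:2]*1000).astype(np.float32)))
go((.4957,.1965,.175),107.5)
E
```

```text
2191 [0.67879586 0.11708056 0.02653008] [0.02421282 0.02686579 0.02843534] ((678.7749633789062, 117.10381317138672), 20.794858932495117)
t 21.85 tcp [0.6814 0.1176 0.1873] az 107.49 open 87.6 F [ 0.7 -0.4  1.4]
 shift cm [13.11  1.06 15.35] rot [ 0.009 -0.    -0.002]
```

View pics/w12.png

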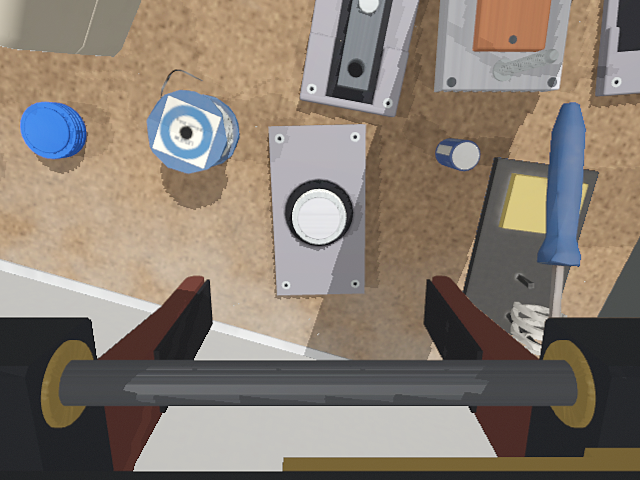

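>>> apply_moves([
  [0, [2.5, 1, 3], [0, 0, 0]],
  [0, [5, 1, 6], [0, 0, 0]],
  [0, [8, 1, 9.5], [0, 0, 0]],
  [0, [11, 1, 13], [0, 0, 0]],
  [0, [13, 1, 15.3], [0, 0, 0]],
])

```text
clock: 22.35
tool_pos: [0.4892, 0.1958, 0.1694]
tcp_rot: [[-0.301, -0.003, -0.954], [0.954, -0.0, -0.301], [0.001, -1.0, 0.003]]
wrist_force: [0.4, 0.1, 0.3]
opening: 0.0878
```

>>> apply_moves([
  [0, [0, 0, 0], [0, 0, 0]],
  [0, [0, 0, 0], [0, 0, 0]],
  [0, [0, 0, 0], [0, 0, 0]],
  [0, [0, 0, 0], [0, 0, 0]],
  [0, [0, 0, 0], [0, 0, 0]],
])

```text
clock: 22.85
tool_pos: [0.4941, 0.1949, 0.1699]
tcp_rot: [[-0.3, 0.0, -0.954], [0.954, -0.0, -0.3], [-0.0, -1.0, -0.0]]
wrist_force: [0.2, 0.0, 0.5]
opening: 0.0879
```

```bash
python3 - <<'E'
from h import *
from rig import camera
c=camera("wrist");np.savez("w13.npz",**c);cv2.imwrite("pics/w13.png",c["pixels"])
W=world(c);hsv=cv2.cvtColor(c["pixels"],cv2.COLOR_BGR2HSV)
cu=(hsv[...,0]<15)&(hsv[...,1]>130)&(abs(W[...,2]-.036)<.005)&(np.hypot(W[...,0]-.495,W[...,1]-.197)<.05)
q=ray(c,np.argwhere(cu)[:,::-1],.036)[:,:2]*1000;r=cv2.minAreaRect(q.astype(np.float32));print("cu",len(q),r,np.median(W[cu][:,2]))
go((r[0][0]/1000,r[0][1]/1000,.0265),107.5)
E
```

```text
cu 841 ((495.1257019042969, 196.3157501220703), (63.50083923339844, 44.75029754638672), 17.33141326904297) 0.03620993805277084
t 22.9 tcp [0.4939 0.1949 0.1699] az 107.44 open 87.9 F [-0.6 -0.6  0. ]
 shift cm [ 0.1  14.34 -0.16] rot [-0.    -0.001 -0.   ]
```

View pics/w13.png

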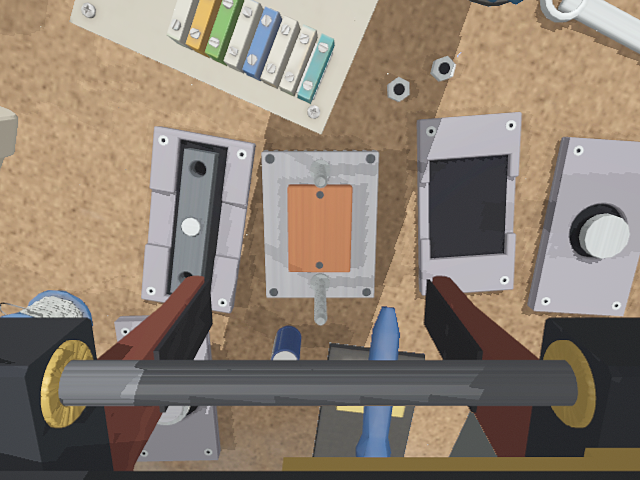

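>>> apply_moves([
  [40, [0.1, 4, -0.1], [0, 0, 0]],
  [60, [0.1, 8, -0.1], [0, 0, 0]],
  [64, [0.1, 11, -0.1], [0, 0, 0]],
  [64, [0.1, 12.5, -0.1], [0, 0, 0]],
  [64, [0.1, 12.5, -0.1], [0, 0, 0]],
])

```text
clock: 23.4
tool_pos: [0.4922, 0.1958, 0.0428]
tcp_rot: [[-0.3, -0.005, -0.954], [0.954, -0.001, -0.3], [0.0, -1.0, 0.005]]
wrist_force: [-1.6, -0.2, 0.7]
opening: 0.0659
```

>>> apply_moves([
  [64, [0, 0, 0], [0, 0, 0]],
  [64, [0, 0, 0], [0, 0, 0]],
  [64, [0, 0, 0], [0, 0, 0]],
  [64, [0, 0, 0], [0, 0, 0]],
])

```text
clock: 23.8
tool_pos: [0.4945, 0.1967, 0.0461]
tcp_rot: [[-0.301, 0.002, -0.954], [0.954, 0.0, -0.301], [-0.0, -1.0, -0.002]]
wrist_force: [-0.5, -0.9, -0.7]
opening: 0.0661
```

```bash
python3 - <<'E'
from h import *
go((.4951,.1963,.0275),107.4)
E
```

```text
t 23.8 tcp [0.4945 0.1967 0.0461] az 107.49 open 66.1 F [-0.5 -0.9 -0.7]
 shift cm [-0.06  1.86 -0.04] rot [ 0.002  0.002 -0.   ]
```

>>> apply_moves([
  [64, [0, 0.5, 0], [0, 0, 0]],
  [64, [0, 1.0, 0], [0, 0, 0]],
  [64, [0, 1.4, 0], [0, 0, 0]],
  [64, [0, 1.7, 0], [0, 0, 0]],
  [64, [0, 1.7, 0], [0, 0, 0]],
], grip_force=30)

```text
clock: 24.3
tool_pos: [0.4933, 0.1964, 0.0274]
tcp_rot: [[-0.3, -0.001, -0.954], [0.954, -0.0, -0.3], [0.0, -1.0, 0.001]]
wrist_force: [-0.1, 0.1, -0.8]
opening: 0.066
```

>>> apply_moves([
  [64, [0, 0, 0], [0, 0, 0]],
  [64, [0, 0, 0], [0, 0, 0]],
])

```text
clock: 24.5
tool_pos: [0.4938, 0.1965, 0.0281]
tcp_rot: [[-0.3, 0.0, -0.954], [0.954, -0.0, -0.3], [-0.0, -1.0, 0.0]]
wrist_force: [0.1, -0.1, -0.9]
opening: 0.066
```

>>> apply_moves([
  [255, [0, 0, 0], [0, 0, 0]],
  [255, [0, 0, 0], [0, 0, 0]],
  [255, [0, 0, 0], [0, 0, 0]],
  [255, [0, 0, 0], [0, 0, 0]],
  [255, [0, 0, 0], [0, 0, 0]],
])

```text
clock: 25.0
tool_pos: [0.4939, 0.1965, 0.0282]
tcp_rot: [[-0.301, 0.0, -0.954], [0.954, -0.0, -0.301], [-0.0, -1.0, -0.0]]
wrist_force: [-0.1, -0.6, 1.4]
opening: 0.0453
```

>>> apply_moves([
  [255, [0, 0, 0], [0, 0, 0]],
  [255, [0, -0.3, 0], [0, 0, 0]],
  [255, [0, -1, 0], [0, 0, 0]],
  [255, [0, -2.5, 0], [0, 0, 0]],
  [255, [0, -4.5, 0], [0, 0, 0]],
])

```text
clock: 25.5
tool_pos: [0.4926, 0.1963, 0.073]
tcp_rot: [[-0.3, -0.003, -0.954], [0.954, -0.001, -0.3], [0.0, -1.0, 0.003]]
wrist_force: [-0.1, -0.2, -3.4]
opening: 0.0457
```

>>> apply_moves([
  [255, [0, -2, 0], [0, 0, 0]],
  [255, [0, -4, 0], [0, 0, 0]],
  [255, [0, -4.5, 0], [0, 0, 0]],
  [255, [0, -4.5, 0], [0, 0, 0]],
  [255, [0, -4.5, 0], [0, 0, 0]],
])

```text
clock: 26.0
tool_pos: [0.493, 0.1963, 0.1174]
tcp_rot: [[-0.3, -0.001, -0.954], [0.954, -0.0, -0.3], [0.0, -1.0, 0.001]]
wrist_force: [0.2, -0.1, -3.4]
opening: 0.0457
```

```bash
python3 - <<'E'
from h import *
from rig import camera
go((.4506,.302,.118),111.5)
c=camera("wrist");np.savez("w14.npz",**c);cv2.imwrite("pics/w14.png",c["pixels"])
E
```

```text
t 26.0 tcp [0.493  0.1963 0.1174] az 107.48 open 45.7 F [ 0.2 -0.1 -3.4]
 shift cm [11.35 -0.06  0.87] rot [-0.001 -0.07   0.   ]
```

View pics/w14.png

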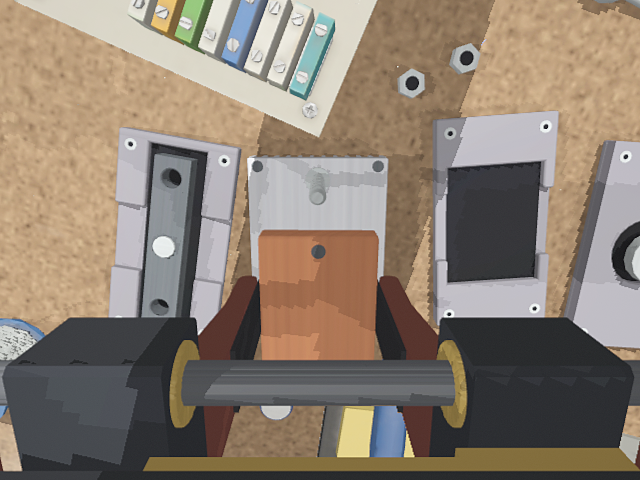

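```bash
python3 - <<'E'
from h import *
c=load("w14.npz");s=go((.4506,.302,.118),111.5)
p=ray(c,[(318,231),(258.5,300),(378.5,300)],.1254)
print(((p-s["tool_pos"])@s["tcp_rot"]*1000).round(1))
W=world(c);print([W[v,u].round(4) for u,v in[(275,240),(360,240),(275,340),(360,340),(318,300)]])
E
```

```text
t 26.05 tcp [0.4928 0.1963 0.1171] az 107.49 open 45.5 F [-0.3  0.7 -3.9]
 shift cm [11.35 -0.09  0.85] rot [-0.002 -0.07   0.   ]
[[ -0.1  -8.2  31.7]
 [-23.4  -8.3   3.9]
 [ 23.6  -8.3   3.9]]
[array([0.4708, 0.1723, 0.1253]), array([0.4613, 0.2029, 0.125 ]), array([0.5105, 0.1837, 0.1258]), array([0.5008, 0.2165, 0.1248]), array([0.4889, 0.195 , 0.126 ])]
```

>>> apply_moves([
  [255, [2, 0, 0.2], [0, -0.02, 0]],
  [255, [5.5, 0, 0.5], [0, -0.04, 0]],
  [255, [9.5, 0, 0.8], [0, -0.07, 0]],
  [255, [11.3, 0, 0.85], [0, -0.07, 0]],
  [255, [11.3, 0, 0.85], [0, -0.07, 0]],
])

```text
clock: 26.55
tool_pos: [0.45, 0.3035, 0.1169]
tcp_rot: [[-0.369, -0.002, -0.929], [0.929, -0.0, -0.369], [0.0, -1.0, 0.002]]
wrist_force: [0.4, -0.8, -3.9]
opening: 0.0452
```

>>> apply_moves([
  [255, [0, 2, 0], [0, 0, 0]],
  [255, [0, 5, 0], [0, 0, 0]],
  [255, [0, 7, 0], [0, 0, 0]],
  [255, [0, 7, 0], [0, 0, 0]],
  [255, [0, 7, 0], [0, 0, 0]],
])

```text
clock: 27.05
tool_pos: [0.4515, 0.3009, 0.0476]
tcp_rot: [[-0.366, -0.002, -0.931], [0.931, -0.001, -0.366], [-0.0, -1.0, 0.002]]
wrist_force: [0.5, 1.0, -2.6]
opening: 0.0455
```

>>> apply_moves([
  [255, [0, 0, 0], [0, 0, 0]],
  [255, [0, 0, 0], [0, 0, 0]],
  [255, [0, 0, 0], [0, 0, 0]],
])

```text
clock: 27.35
tool_pos: [0.4524, 0.302, 0.0491]
tcp_rot: [[-0.366, 0.002, -0.93], [0.93, 0.001, -0.366], [0.0, -1.0, -0.002]]
wrist_force: [-0.4, 0.6, -3.8]
opening: 0.0461
```

```bash
python3 - <<'E'
from h import *
from rig import camera
go((.4506,.302,.0112),111.5)
c=camera("wrist");np.savez("w15.npz",**c);cv2.imwrite("pics/w15.png",c["pixels"])
E
```

```text
t 27.35 tcp [0.4524 0.302  0.0491] az 111.49 open 46.1 F [-0.4  0.6 -3.8]
 shift cm [0.07 3.79 0.18] rot [ 0.002 -0.     0.   ]
```

View pics/w15.png

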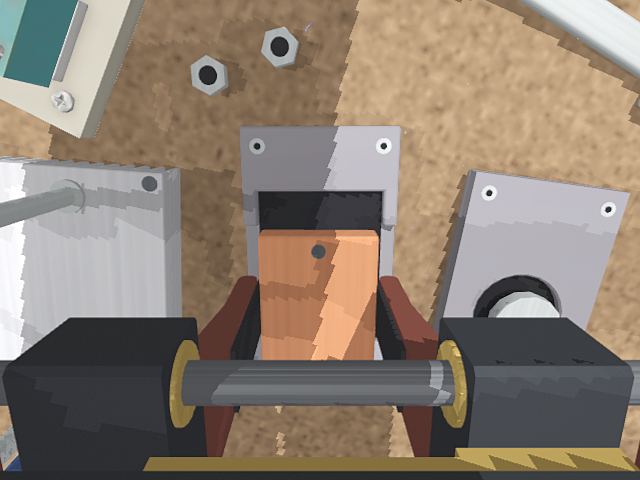

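>>> apply_moves([
  [255, [0.1, 1.0, 0.15], [0, 0, 0]],
  [255, [0.1, 2.0, 0.15], [0, 0, 0]],
  [255, [0.1, 2.8, 0.15], [0, 0, 0]],
  [255, [0.1, 2.8, 0.15], [0, 0, 0]],
  [255, [0.1, 2.8, 0.15], [0, 0, 0]],
])

```text
clock: 27.9
tool_pos: [0.4496, 0.3019, 0.0195]
tcp_rot: [[-0.366, -0.001, -0.93], [0.93, -0.001, -0.366], [-0.0, -1.0, 0.001]]
wrist_force: [-0.3, -0.3, -3.9]
opening: 0.0458
```

>>> apply_moves([
  [255, [0, 0.2, 0], [0, 0, 0]],
  [255, [0, 0.5, 0], [0, 0, 0]],
  [255, [0, 0.6, 0], [0, 0, 0]],
  [255, [0, 0.6, 0], [0, 0, 0]],
])

```text
clock: 28.3
tool_pos: [0.4498, 0.3021, 0.014]
tcp_rot: [[-0.366, -0.0, -0.93], [0.93, -0.0, -0.366], [-0.0, -1.0, 0.0]]
wrist_force: [-0.2, 0.1, -3.6]
opening: 0.0455
```

>>> apply_moves([
  [255, [0, 0.1, 0], [0, 0, 0]],
  [255, [0, 0.2, 0], [0, 0, 0]],
  [255, [0, 0.25, 0], [0, 0, 0]],
  [255, [0, 0.3, 0], [0, 0, 0]],
  [255, [0, 0.3, 0], [0, 0, 0]],
])

```text
clock: 28.8
tool_pos: [0.4499, 0.3021, 0.0112]
tcp_rot: [[-0.367, 0.0, -0.93], [0.93, -0.0, -0.367], [-0.0, -1.0, 0.0]]
wrist_force: [-0.7, -0.3, -0.2]
opening: 0.0456
```

Force relieved: the plate is touching the floor. One more small step, then release.

>>> apply_moves([
  [255, [0, 0.03, 0], [0, 0, 0]],
  [255, [0, 0.03, 0], [0, 0, 0]],
])

```text
clock: 29.0
tool_pos: [0.4499, 0.3022, 0.0112]
tcp_rot: [[-0.366, 0.0, -0.93], [0.93, 0.0, -0.366], [-0.0, -1.0, -0.0]]
wrist_force: [-1.7, -0.1, 4.8]
opening: 0.0456
```

>>> apply_moves([
  [70, [0, 0, 0], [0, 0, 0]],
  [70, [0, 0, 0], [0, 0, 0]],
  [70, [0, 0, 0], [0, 0, 0]],
  [70, [0, 0, 0], [0, 0, 0]],
  [70, [0, -0.5, 0], [0, 0, 0]],
])

```text
clock: 29.5
tool_pos: [0.4495, 0.3019, 0.0154]
tcp_rot: [[-0.366, -0.001, -0.93], [0.93, -0.001, -0.366], [-0.0, -1.0, 0.001]]
wrist_force: [0.6, -0.5, -0.2]
opening: 0.0635
```

>>> apply_moves([
  [60, [0, -2, 0], [0, 0, 0]],
  [0, [0, -6, 0], [0, 0, 0]],
  [0, [0, -10, 0], [0, 0, 0]],
  [0, [0, -14, 0], [0, 0, 0]],
  [0, [0, -18, 0], [0, 0, 0]],
])

```text
clock: 30.0
tool_pos: [0.4496, 0.302, 0.1978]
tcp_rot: [[-0.366, 0.0, -0.93], [0.93, -0.0, -0.366], [-0.0, -1.0, -0.0]]
wrist_force: [0.6, -0.6, -0.5]
opening: 0.0875
```

>>> apply_moves([
  [0, [0, -2, 0], [0, 0, 0]],
  [0, [0, -2, 0], [0, 0, 0]],
  [0, [0, -2, 0], [0, 0, 0]],
  [0, [0, -2, 0], [0, 0, 0]],
  [0, [0, -2, 0], [0, 0, 0]],
])

```text
clock: 30.5
tool_pos: [0.4489, 0.3016, 0.2141]
tcp_rot: [[-0.366, -0.003, -0.93], [0.93, -0.002, -0.366], [-0.0, -1.0, 0.003]]
wrist_force: [0.1, 0.0, -0.2]
opening: 0.0877
```

```bash
python3 - <<'E'
from h import *
from rig import camera,readout
print(readout.read_state()["clock"])
for n in("wrist","scene","side"):
    c=camera(n);np.savez(n+"16.npz",**c);W=world(c)
    b=(0,0,640,480) if n=="wrist" else ((130,170,250,150) if n=="scene" else (220,220,240,200));x,y,w,h=b;s=1 if n=="wrist" else 3
    cv2.imwrite(f"pics/{n}16.png",cv2.resize(c["pixels"][y:y+h,x:x+w],None,fx=s,fy=s,interpolation=cv2.INTER_CUBIC))
    for k,(px,py,r,zt) in {"bar":(.5252,.1048,.06,.021),"pad":(.4372,.405,.02,.023),"diode":(.6787,.1171,.024,.027),"plate":(.4499,.3021,.04,.019)}.items():
        m=(W[...,2]>.0165)&(W[...,2]<.04)&(np.hypot(W[...,0]-px,W[...,1]-py)<r)
        if m.sum()<10: continue
        q=W[m];A=np.c_[q[:,:2]-q[:,:2].mean(0),np.ones(len(q))];f=np.linalg.lstsq(A,q[:,2],rcond=None)[0]
        rc=cv2.minAreaRect((ray(c,np.argwhere(m)[:,::-1],zt)[:,:2]*1000).astype(np.float32))
        print(n,k,m.sum(),"z med",np.median(q[:,2]).round(4),"exp",zt,"slope",f[:2].round(3),np.round(rc[0],1),np.round(rc[1],1),round(rc[2],1))
E
```

```text
30.5
wrist bar 3763 z med 0.0213 exp 0.021 slope [-0.004  0.037] [521.3 128.2] [113.1  70.5] 7.2
wrist pad 1212 z med 0.0234 exp 0.023 slope [0.012 0.04 ] [438.4 404. ] [34.8 33.7] 50.0
wrist plate 3879 z med 0.0194 exp 0.019 slope [-0.001  0.001] [451.4 302.4] [62.9 46. ] 21.5
scene bar 488 z med 0.022 exp 0.021 slope [0.002 0.021] [516.8 124.1] [116.5  80.7] 17.6
scene pad 152 z med 0.024 exp 0.023 slope [0.047 0.086] [437.1 404.7] [38.9 31.7] 45.5
scene diode 225 z med 0.0265 exp 0.027 slope [0.09  0.053] [674.9 116.9] [48.7 40.1] 31.7
scene plate 476 z med 0.0201 exp 0.019 slope [0.004 0.004] [450.2 302.8] [67.2 47.4] 21.2
side bar 484 z med 0.0217 exp 0.021 slope [0.001 0.027] [519.9 120.9] [113.3  82.4] 11.2
side pad 270 z med 0.0233 exp 0.023 slope [ 0.    -0.049] [437.5 407.2] [38.6 31.9] 86.1
side diode 259 z med 0.0265 exp 0.027 slope [ 0.    -0.103] [677.5 123.9] [40.4 50.5] 4.7
side plate 633 z med 0.0198 exp 0.019 slope [-0.001 -0.003] [450.6 304.5] [65.7 49.9] 20.7
```

View pics/wrist16.png

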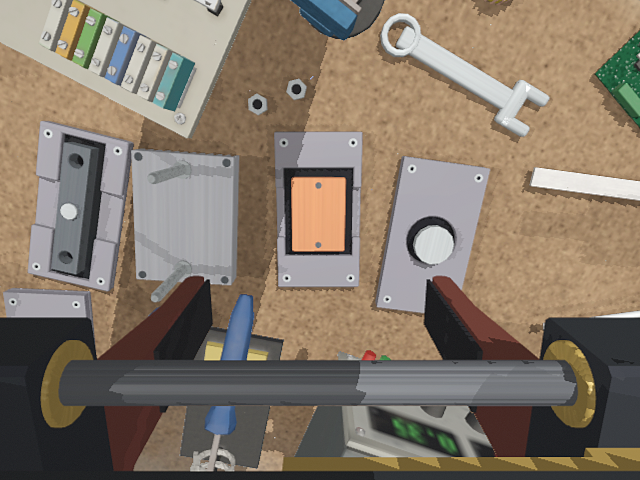

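View pics/side16.png

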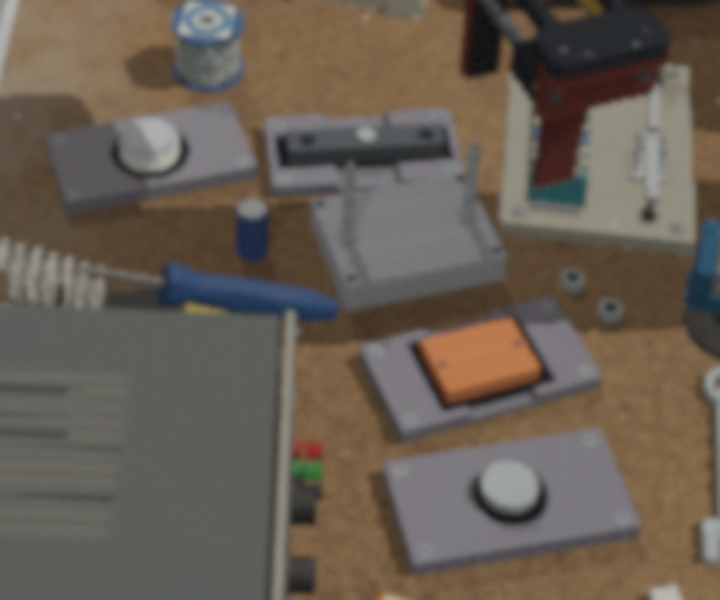

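```bash
python3 -c "
from rig import workorder; print(workorder.sign_off())"
```

```text
the job is handed in; nothing more can be done
None
```

I took the stack apart in order (bar, pad, diode, plate), laid each part in its own nest, and handed the job in with the clock at about 30.5 s of the 134 s allowed. The diode was lowered until the wrist force showed contact with the pocket floor, and only then released. I left the blue and purple look-alikes alone. The gripper ended open and clear, with the tip at 0.21 m.

The last pictures show every part inside its pocket with a dark gap all round, and the heatsink bare.

| Part | Top height measured (mm) | Height expected if fully seated (mm) |
|---|---|---|
| Bar | 21.3–22.0 | 21 |
| Pad | 23.3–24.0 | 23 |
| Diode | 26.5–26.9 | 27 |
| Plate | 19.4–20.1 | 19 |

- **Tilt:** The plate reads level in all three views. For the pad and diode, the slope fits from the scene and side cameras lean opposite ways, so I put the lean down to side-wall pixels in the mask, not a real tilt. Four spot depths on the pad top agreed to 0.2 mm.
- **Failed check:** The bar's final outline fit did not come out cleanly, because its mask also took in part of the heatsink. For the bar I relied on the pictures and its top height instead.

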